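# Latch a specimen block on a sprung viewer stage and bring the lens over it

### The arm

A 6-joint arm with a two-finger parallel gripper is mounted at the origin on the work surface. World frame = base frame: x ahead of the robot, y to its left, z up, the work surface at z = 0. Lengths are in m, angles in degrees, forces in N, time in s.
With the tool pointing down it reaches from about 0.375 to 0.75 m from the base axis. Payload 9 kg.
Tool frame: the origin (TCP) lies on the centre line of the jaws, within the pads' length; the fingertips stand 22 mm ahead of it and the grasp point (between the pads) lies 3 mm ahead of it; z points along the fingers, x is the direction in which the jaws open and shut, and the axes are right-handed (so a half turn about z gives the same grasp; the last joint's range is limited). The gripper opens to 85 mm and grips with 20 to 120 N. Pads are 22 mm wide; open, the fingers measure 114 mm over their backs; the gripper's body (76 mm by 85 mm) begins 54 mm behind the grasp point. The pads swing forward as they close: fully open they stand 13 mm farther back than shut.
Start: joints at [52.787, 5.964, 5.575, 89.605, 0, 77.527], TCP at [0.251, 0.545, 0.253] pointing down, gripper open.
Joint ranges: [-171.21, 171.21], [-48.23, 106.86], [-62.78, 66.21], [-105.2, 120.99], [-86.42, 89.51], [-180, 180]. Speed limits (degrees/s): [127.2, 127.2, 147.25, 180, 180, 180].

### API

Orientations are given as a 3x3 rotation matrix whose columns are the frame's x, y, z axes.
In Python, from workcell import arm gives the robot as it stands. The module is installed in compiled form; this text tells all that it offers.
- The arm moves only by the tool step_arm, never from a script. Its argument "series" is a list of rows, each a list of 7 numbers: the shift along the tool's x, y, z each as a share of 100 cm, from -1 to 1, then the turn, a rotation vector about the tool's x, y, z each as a share of 5 degrees, from -1 to 1, then the closure, from 0 (fully open) to 1 (shut). A call has 1 to 8 rows; each row shifts and turns the commanded pose from where the row before left it, along the tool's axes as they then stand; what a row does not reach is not made up. A row lasts 1/12 s, in which the tool goes at most 41.7 mm and 7.16 degrees, less where a joint would pass 70% of its speed; a pose out of reach is approached as far as the arm can. A call with a number of a shift or a turn outside -1 to 1 is refused whole. A call with a gripper value outside its range is refused whole. The fingers move at their own pace and stop on an object; the grip force is fixed at half the most. Time passes only in rows, so rows that do not move let the fingers close. It gives the time, the measured TCP pose, the force and the opening at its end, in the units of the state.
- arm.read_state(): the state, without advancing time (a new reading comes with each control period).
- arm.camera(name): name is "side" or "top" or "wrist"; returns a dict with "img" (400x640x3 uint8, red, green, blue), "z_map" (400x640 float32, m along the optical axis (not along the pixel's ray), 0 where there is no reading), "intrinsics" (3x3 intrinsics, pixels), "extrinsics" (4x4, takes a point from camera to world coordinates); the wrist camera has in their place "mount" (4x4, takes a point from camera to tool coordinates, whose origin is the TCP and whose axes are the tool frame's). Camera axes: x right, y down, z forward; pixel columns grow to the right and rows downward; lengths in m; the calibration is good to about 2 mm. The wrist camera is an equidistant fisheye: a pixel r from the principal point sees the ray r / f radians off the axis. A picture is of the moment at which its call begins: read the wrist's pose just before it.
- arm.job_done(): hands the job in, once; it reports no verdict.
The state is a dict: "time": time; "qpos": joint angles; "joint_velocities": joint speeds; "joint_efforts": joint torques, N m; "tool_pos": TCP position; "tool_rot": TCP orientation; "force": force on the tool from outside, world axes, zero at the start; "moment": the same for the moment, N m; "gripper_width": finger opening in m.
Only numpy, scipy, OpenCV 4.12 (cv2) and the standard library are available. Lean on these libraries where they do the work, as an engineer would, in place of code of your own. Each camera call takes 0.05 s, during which the arm holds its last target.

### The job

Take the long specimen block with a thin ledge at each end and set it on the viewer's sprung platform, its length running from the end stop to the catch. Press it down and keep it down until the spring catch has crept fully back out over its ledge, then let go and slide the lens head along its rail until the lens is centred over the block. Leave the other two specimens where they are.

Things in the scene. Friction and masses are not known exactly. Their poses are not given: they have to be found in the camera images.
- block_center (a point): Centre (half-way up) of the loose long specimen block, 0.2 kg, 34 mm high: a grey plate 110 (own y) x 56 (own x) x 8 mm with a cream resin body 78 x 56 mm on its middle (black beetle on top), leaving a bare ledge 16 mm long and 8 mm thick at each end. z up; ends alike. Starts flat on the bench at any of three places. Grip it across its 56 mm width.
- platform_top (a point): Centre of the top face of the viewer's aluminium platform, 44 (own x) x 112 mm (own y), z up, on a vertical spring; 60 mm above the bench when up. Narrower than the block: free space before and behind it for fingers. The block lies on it with its length along y: a fixed stop at the -y end, the catch at the +y end.
- stage_base (a point): Centre of the fixed viewer, on the bench under the platform's centre; x, y as the platform's. White base plate 14 mm thick, 75 mm to either side in x. End stop: face 59 mm towards -y, reaching 6 mm above the raised platform top, with a flared lip 10 mm higher. Lens rail along y, 115 mm towards +x, rods and end posts up to 145 mm above the bench. Place and yaw vary.
- platform (a joint): How far the platform is pressed down, m: 0 up, 0.030 bottomed. The spring pushes up with 4 N at 0, 11.5 N at the bottom (the platform weighs 1.5 N of that); the block's own weight hardly sinks it. At about 0.024 the top of the block's ledge passes below the catch's nose, and a latched block stays there.
- catch (a joint): How far the spring catch is pushed back (along the viewer's +y), m: 0 fully out, 0.014 fully back. The end of the block going down on its sloping top pushes it back some 8 mm; it is heavily damped, so pressing at 20 mm/s takes up to 20 N in all, faster takes more. Once the ledge is below the nose it creeps out again over it in about 3 s; let go sooner and it sticks half-way, or the platform springs up.
- catch_nose (a point): Tip of the catch's nose, at its flat underside, 44 mm above the bench; catch fully out, it stands 47 mm from the platform's centre on the +y side. A steel wedge 28 mm wide, top sloping down towards the platform, running in a dark steel housing 66 mm high; a black tab on it rises to 82 mm.
- head_knob (a point): Grip point of the black upright knob on top of the lens head: 29 mm across, 40 mm high, its top 226 mm above the bench, this point 15 mm below its top and 25 mm above the head's white body (56 mm across). It is straight above the lens. Its axes are the viewer's.
- lens (a point): Centre of the lens's lower face, 84 mm above the bench: 14 mm above the top of a latched block, but lower than the top of an unlatched one. Its axes are the viewer's.
- head (a joint): Travel of the lens head along the rail towards the viewer's -y, m, 0 to 0.25; it starts at 0 to 0.05, well aside of the platform, and stands over the platform's centre at 0.20. It stays where it is left; moving it takes about 3 N. There is no stop at the centre.
- short_center (a point): Centre of another specimen, not wanted: a loose square cream block 56 x 56 x 34 mm without ledges. To be left alone.
- puck_center (a point): Centre of another specimen, not wanted: a loose round cream puck 62 mm across, 28 mm high. To be left alone.
Mind the look-alikes: they are no part of the job. What is shaped like the part that bears block_center but orange is not meant.

How it is judged (in metres and radians):
On the way:
1. the long block lies squarely on the sunk platform, with the catch out over its ledge, the lens head still aside (value of joint platform between 0.02 and 0.029 m and value of joint catch below 0.003 m and z of block_center in the frame of platform_top between 0.013 and 0.021 m and x of block_center in the frame of platform_top between -0.012 and 0.012 m and angle between the y axis of block_center and the y axis of platform_top, either way round below 0.15 rad and angle between block_center's own z axis and vertical below 0.08 rad and horizontal distance between lens and platform_top above 0.06 m), for 0.3 s.
At the end, for the whole second after the job is handed in: The long block lies flat and lengthwise on the platform (within 12 mm across and 0.15 rad of its length), held down by the catch: platform 20 to 29 mm down, catch within 3 mm of fully out; the lens is within 12 mm, seen from above, of the block's centre (value of joint platform between 0.02 and 0.029 m and value of joint catch below 0.003 m and z of block_center in the frame of platform_top between 0.013 and 0.021 m and x of block_center in the frame of platform_top between -0.012 and 0.012 m and angle between the y axis of block_center and the y axis of platform_top, either way round below 0.15 rad and angle between block_center's own z axis and vertical below 0.08 rad and horizontal distance between lens and block_center below 0.012 m); the robot touches nothing.
It fails at once if the square block or the round puck is shifted by more than 30 mm (distance of any of short_center, puck_center from where it was at the start of the episode above 0.03 m).
It also fails if it takes over 72 s, if anything falls off the work surface, if the arm or the gripper's body presses on something with over 40 N, if the wrist force passes 120 N, or if a joint passes its speed limit or range.

## Working session

There is one attempt and no reset: what is moved stays moved. The work goes in short steps, Python scripts to look and compute and a tool call to move; the robot and the scene stay as the last step left them, time stands still between calls to the robot, and variables do not carry over. Pictures are saved under pics/ and viewed, and the job is handed in when it is done.

Besides the shell and the picture viewer there is one more tool, called in YAML: its name, and indented under it one key for each argument. step_arm: Moves the arm, as the interface text tells. Shift numbers are shares of 100 cm and turn numbers shares of 5 degrees, none past 1 either way. Its arguments: {"type":"object","properties":{"series":{"type":"array","items":{"type":"array","items":{"type":"number"}}}},"required":["series"]}

```bash
mkdir -p pics; ls
python3 - <<'E'
from workcell import arm
import cv2,numpy as np,pickle
s=arm.read_state();print(s)
d={}
for n in ["side","top","wrist"]:
    c=arm.camera(n);d[n]=c
    cv2.imwrite(f"pics/{n}0.png",c["img"][:,:,::-1])
    print(n,c["intrinsics"],c.get("extrinsics",c.get("mount")))
pickle.dump(d,open("c0.pkl","wb"))
E
```

```text
pics
{'time': 0.0, 'qpos': array([ 5.27859498e+01,  5.99848398e+00,  5.52579184e+00,  8.96044695e+01,
       -3.76895572e-04,  7.75266111e+01]), 'joint_velocities': array([-0.02641396, -0.0027969 , -0.11368474, -0.0024768 ,  0.01874702,
       -0.05213977]), 'joint_efforts': array([ 1.88610952e-04, -5.56932414e+01,  5.03646898e+01,  1.70624536e-02,
       -3.75357231e-04, -4.41618454e-06]), 'tool_pos': array([0.25090843, 0.54467602, 0.25251151]), 'tool_rot': array([[ 4.18511177e-01,  9.08211286e-01, -8.09252208e-04],
       [ 9.08210692e-01, -4.18511863e-01, -1.07648423e-03],
       [-1.31635678e-03, -2.84450824e-04, -9.99999093e-01]]), 'force': array([-0.38043077,  0.09206839, -0.22583118]), 'moment': array([ 0.03864085, -0.00670252,  0.00915702]), 'gripper_width': 0.08543691446245925}
side [[417.40353311   0.         319.95935201]
 [  0.         417.40353311 200.75318234]
 [  0.           0.           1.        ]] [[ 0.86378577 -0.34197889  0.37003322  0.0644687 ]
 [-0.5037584  -0.60084325  0.6206568  -0.66502835]
 [ 0.01008043 -0.72252186 -0.69127459  0.81632583]
 [ 0.          0.          0.          1.        ]]
top [[394.9700477    0.         321.8190106 ]
 [  0.         394.9700477  206.20805976]
 [  0.           0.           1.        ]] [[ 0.02701335 -0.99637464  0.08067126  0.37688165]
 [-0.99959058 -0.02768548 -0.0072246  -0.02349688]
 [ 0.00943183 -0.08044307 -0.99671458  1.24188756]
 [ 0.          0.          0.          1.        ]]
wrist [[309.70691629   0.         318.1822392 ]
 [  0.         309.70691629 204.79814347]
 [  0.           0.           1.        ]] [[ 9.99999470e-01 -3.59270755e-04 -9.65160294e-04 -9.79261209e-04]
 [ 6.26412133e-04  9.56070410e-01  2.93136451e-01 -7.46381895e-02]
 [ 8.17445844e-04 -2.93136900e-01  9.56070128e-01 -1.20240126e-01]
 [ 0.00000000e+00  0.00000000e+00  0.00000000e+00  1.00000000e+00]]
```

View pics/top0.png

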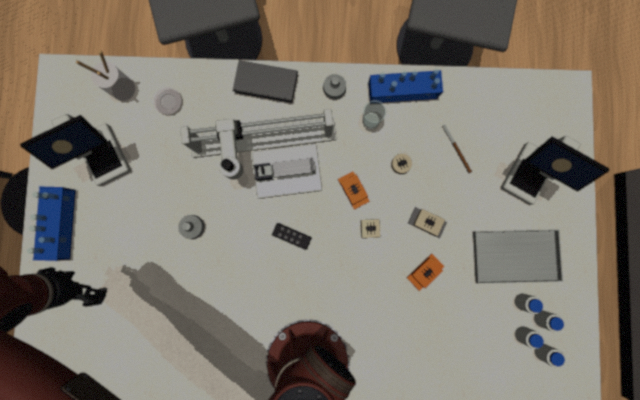

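View pics/side0.png

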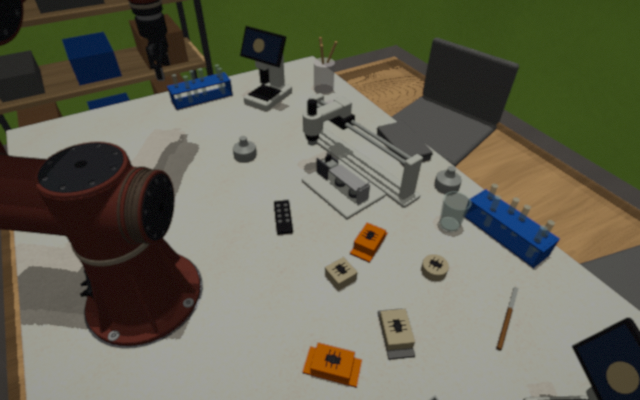

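View pics/wrist0.png

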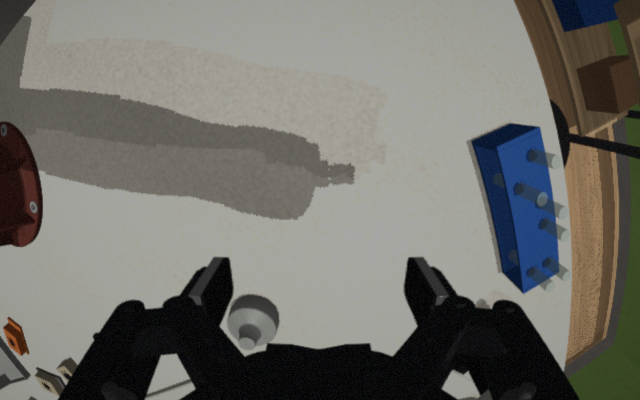

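```bash
cat > h.py <<'E'
import numpy as np,cv2
def cloud(c):
    K=c["intrinsics"];z=c["z_map"];v,u=np.mgrid[0:400,0:640]
    P=np.stack([(u-K[0,2])/K[0,0]*z,(v-K[1,2])/K[1,1]*z,z],-1)
    E=c["extrinsics"];W=P@E[:3,:3].T+E[:3,3];W[z<=0]=np.nan
    return W
E
python3 - <<'E'
import pickle,cv2,numpy as np
from h import *
d=pickle.load(open("c0.pkl","rb"))
W=cloud(d["top"]);im=d["top"]["img"]
def crop(x0,y0,w,h,s,n):
    cv2.imwrite(n,cv2.resize(im[y0:y0+h,x0:x0+w,::-1],None,fx=s,fy=s,interpolation=cv2.INTER_CUBIC))
crop(340,140,120,90*1,6,"pics/t_b.png");crop(340,180,120,90,6,"pics/t_b.png");crop(175,105,165,95,4.8,"pics/t_v.png")
# block: z>0.005 around (428,222)
for n,(x0,x1,y0,y1) in dict(block=(403,452,200,245),short=(357,383,216,241),puck=(388,415,150,175)).items():
    R=W[y0:y1,x0:x1];col=im[y0:y1,x0:x1].astype(int)
    m=(R[...,2]>0.004)&~((col[...,0]-col[...,2])>110)
    print(n,m.sum(),"bench",np.nanmedian(R[...,2][~m]),"top",np.percentile(R[m][:,2],[50,90]))
    for zt in (0.004,0.02):
        mm=m&(R[...,2]>zt); p=R[mm][:,:2].astype(np.float32)
        print(zt,cv2.minAreaRect(p*1000),p.mean(0))
np.set_printoptions(linewidth=250,precision=0,suppress=True)
print((W[140:200:2,245:330:3,2]*1000))
E
```

```text
block 804 bench 0.0005248414010603497 top [0.03219355 0.03651757]
0.004 ((436.9524230957031, -364.0018310546875), (139.22406005859375, 151.78524780273438), 0.6746975183486938) [ 0.43480054 -0.3595089 ]
0.02 ((434.9537353515625, -362.515380859375), (78.57640838623047, 57.028594970703125), 66.05503845214844) [ 0.43446186 -0.36106494]
short 373 bench 0.000195686972001341 top [0.03434967 0.03707995]
0.004 ((413.0180358886719, -184.11795043945312), (79.93190002441406, 72.53654479980469), 88.37877655029297) [ 0.4113644  -0.18137671]
0.02 ((412.08563232421875, -181.6240997314453), (55.24894714355469, 55.82524490356445), 1.5615994930267334) [ 0.41074455 -0.1814729 ]
puck 355 bench 0.00022329595632875066 top [0.02826626 0.03136021]
0.004 ((623.3024291992188, -280.0454406738281), (74.17318725585938, 83.43406677246094), 1.4520177841186523) [ 0.61585975 -0.27486387]
0.02 ((616.3221435546875, -276.96954345703125), (60.03799057006836, 59.797367095947266), 7.859982490539551) [ 0.6161507 -0.2761235]
[[15. 19. 13. 14. 17. 14. 14. 13. 14. 14. 15. 11. 19. 11. 13. 12.  9. 19. 13. 15. 10. 13. 16. 15. 12.
[... 2769 characters left out ...]
-1. 13. 16. 12. 15. 12.  9. 17. 11. 13. 15.  7. 18. 15. 18. 10. 13. 15. 14. 16. 13. 13. 13.  1.  1.  0.]
 [-2. -1.  4.  1. 18. 15. 10. 15. 14. 11. 13. 14. 11. 14. 16. 16. 14. 15. 14. 13. 15. 16. 11. 14. 10. 16.  3. -0. -1.]
 [-1. -0. -0. -5. 12. 10.  9. 11. 13. 18. 17. 17. 18. 13. 14. 16. 15. 15. 14. 11. 13.  7.  1.  3.  2.  6.  2.  1.  0.]
 [ 3.  2.  2.  3.  9. 12. 15. 15. 13. 14. 11. 15. 13. 12. 11. 11.  5.  3.  3. -3. -0. -3.  3. -1.  2.  1.  2.  1.  3.]
 [-2. -3.  1.  2. 10. 18. 13. 14. 15. 16. 13.  0.  3. -0.  2. -2.  4.  0.  0.  4. -4.  0.  0. -3.  7.  2. -2.  1. -1.]
 [ 3.  3. -1.  1.  9.  8. -1.  2. -1. -5.  1.  5. -0.  2.  1.  1. nan -6.  0.  1.  1.  2. -3.  2.  2.  2.  0. -0.  0.]]
```

```bash
python3 - <<'E'
E
```

```text
(no output)
```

View pics/t_b.png

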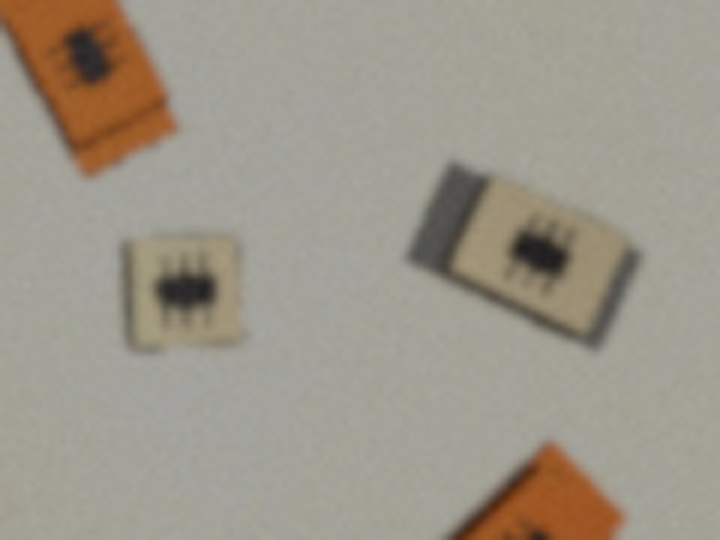

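View pics/t_v.png

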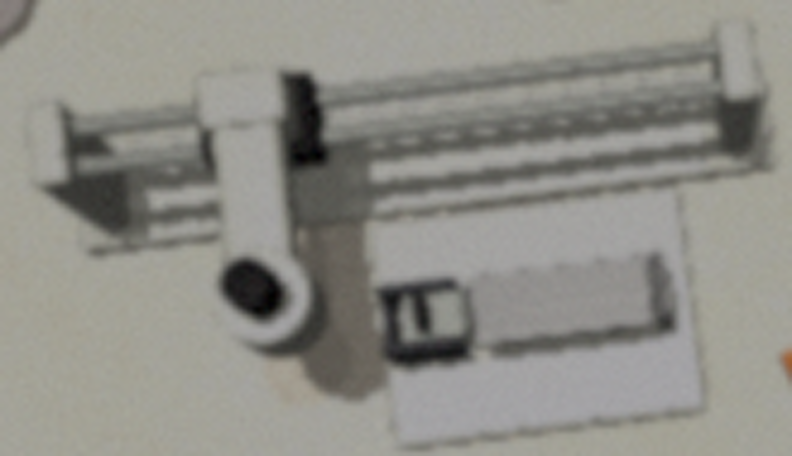

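Run:
```python
import pickle,cv2,numpy as np
from h import *
d=pickle.load(open("c0.pkl","rb"))
for n in ("top","side"):
    W=cloud(d[n])
    ok=np.isfinite(W[...,0])&(W[...,0]>0.45)&(W[...,0]<0.85)&(W[...,1]>-0.05)&(W[...,1]<0.4)
    P=W[ok]
    print(n,len(P))
    rr=P[(P[:,2]>0.1)&(P[:,2]<0.155)]
    print(" rail",cv2.minAreaRect((rr[:,:2]*1000).astype(np.float32)))
    # platform first guess
    g=P[(P[:,2]>0.048)&(P[:,2]<0.072)&(P[:,0]<0.63)&(P[:,1]<0.22)&(P[:,0]>.5)]
    print(" plat",cv2.minAreaRect((g[:,:2]*1000).astype(np.float32)),g.mean(0),len(g))
    b=P[(P[:,2]>0.008)&(P[:,2]<0.02)&(P[:,0]<0.64)&(P[:,1]<0.22)&(P[:,0]>.45)]
    print(" base",cv2.minAreaRect((b[:,:2]*1000).astype(np.float32)),len(b))
    k=P[(P[:,2]>0.19)&(P[:,2]<0.24)]
    print(" knob",len(k),k.mean(0) if len(k) else '',k[:,2].max() if len(k) else '')
    t=k[k[:,2]>0.215]
    if len(t): print(cv2.minEnclosingCircle((t[:,:2]*1000).astype(np.float32)),t.mean(0))
    # occupancy picture in world plane, 2mm/px
    im=d[n]["img"]
    img=np.zeros((300,450,3),np.uint8)
    for p,c in zip(P,im[ok]):
        i=int((0.80-p[0])/0.001*0.75);j=int((0.4-p[1])/0.001)
        if 0<=i<300 and 0<=j<450: img[i,j]=[min(255,int(p[2]*1000)+50)]*3
```

```text
top 17887
 rail ((630.9458618164062, 152.01837158203125), (167.75009155273438, 429.5142822265625), 9.194342613220215)
 plat ((584.269287109375, 86.77526092529297), (45.21376419067383, 183.69320678710938), 8.68644905090332) [0.58393538 0.08428724 0.06101822] 788
 base ((553.4828491210938, 77.56761932373047), (201.2405548095703, 205.19505310058594), 8.296558380126953) 1776
 knob 139 [0.56189506 0.22007174 0.21855886] 0.23068096345931544
((562.5357055664062, 223.34127807617188), 14.636693954467773) [0.56232261 0.22178501 0.22518992]
side 13117
 rail ((628.0371704101562, 151.50341796875), (168.85682678222656, 430.90777587890625), 8.605976104736328)
 plat ((582.2755737304688, 85.9686050415039), (47.77914047241211, 186.2259521484375), 8.656610488891602) [0.58058576 0.07698806 0.05880084] 731
 base ((576.2540283203125, 79.19427490234375), (148.11727905273438, 208.8973388671875), 5.741161346435547) 1367
 knob 155 [0.55777909 0.21691596 0.21148074] 0.22660026247650722
((561.6029663085938, 221.23109436035156), 16.156068801879883) [0.55949014 0.21908557 0.22179521]
```

Run:
```python
import pickle,cv2,numpy as np
from h import *
d=pickle.load(open("c0.pkl","rb"))
np.set_printoptions(linewidth=200,precision=4,suppress=True)
for n in ("top","side"):
    W=cloud(d[n])
    ok=np.isfinite(W[...,0])&(W[...,0]>0.45)&(W[...,0]<0.85)&(W[...,1]>-0.07)&(W[...,1]<0.4)
    P=W[ok]
    rr=P[(P[:,2]>0.1)&(P[:,2]<0.155)&(P[:,0]>.64)]
    print(n,"rail",cv2.minAreaRect((rr[:,:2]*1000).astype(np.float32)), rr[:,1].min(),rr[:,1].max())
    # clean mask: connected comp in image
    zz=W[...,2]; m=ok&(zz>0.05)&(zz<0.074)&(W[...,0]<.63)&(W[...,1]<.22)
    m=cv2.morphologyEx(m.astype(np.uint8),cv2.MORPH_OPEN,np.ones((3,3)))
    nl,l,st,_=cv2.connectedComponentsWithStats(m); i=1+st[1:,4].argmax()
    p=W[l==i][:,:2]; print(" plat",cv2.minAreaRect((p*1000).astype(np.float32)),len(p))
    for yaw in (7.5,8.5):
        a=np.radians(yaw);R=np.array([[np.cos(a),np.sin(a)],[-np.sin(a),np.cos(a)]])
        q=p@R.T; print(yaw,"x",np.percentile(q[:,0],[0,3,97,100]),"y",np.percentile(q[:,1],[0,2,98,100]))
    # platform only part, yaw by long edges : minAreaRect for narrower
    a=np.radians(8.4);R=np.array([[np.cos(a),np.sin(a)],[-np.sin(a),np.cos(a)]])
    # profile: z vs y' along centre strip
    c=np.array([.584,.06])@R.T
    Q=P.copy();Q[:,:2]=P[:,:2]@R.T
    print(" c",c)
    s=Q[(abs(Q[:,0]-c[0])<0.018)&(Q[:,1]>-.1)&(Q[:,1]<.13)]
    for y in np.arange(-.09,.13,.003):
        k=s[(s[:,1]>=y)&(s[:,1]<y+.003)]
        if len(k): print(f"{y+.0015:.4f}",len(k),np.round(np.percentile(k[:,2],[5,50,95])*1000))
```

```text
top rail ((688.6708984375, 160.28421020507812), (50.511863708496094, 430.9649658203125), 8.869056701660156) -0.05544450431118639 0.3757914558435552
 plat ((583.7305297851562, 90.30142974853516), (45.21376419067383, 176.55905151367188), 8.68644905090332) 745
7.5 x [0.5665 0.5683 0.6112 0.6138] y [-0.0748 -0.067   0.0944  0.1018]
8.5 x [0.5679 0.5691 0.6114 0.6134] y [-0.0852 -0.0774  0.0841  0.0912]
 c [ 0.5865 -0.026 ]
-0.0885 15 [22. 75. 81.]
-0.0855 15 [21. 74. 78.]
-0.0825 14 [24. 69. 73.]
-0.0795 14 [ 9. 15. 66.]
-0.0765 15 [14. 59. 63.]
-0.0735 15 [14. 60. 64.]
-0.0705 13 [15. 59. 62.]
-0.0675 15 [11. 61. 64.]
-0.0645 15 [12. 58. 64.]
-0.0615 13 [15. 59. 61.]
-0.0585 15 [16. 61. 63.]
-0.0555 14 [15. 59. 63.]
-0.0525 12 [15. 59. 63.]
-0.0495 15 [12. 60. 62.]
-0.0465 14 [17. 60. 64.]
-0.0435 15 [12. 59. 63.]
-0.0405 13 [15. 60. 64.]
-0.0375 14 [40. 60. 66.]
-0.0345 13 [14. 60. 62.]
-0.0315 14 [15. 59. 64.]
-0.0285 15 [17. 60. 63.]
-0.0255 14 [12. 60. 64.]
-0.0225 13 [18. 61. 64.]
-0.0195 16 [14. 61. 64.]
-0.0165 16 [13. 59. 63.]
-0.0135 13 [14. 59. 63.]
-0.0105 14 [16. 60. 64.]
-0
[... 2590 characters left out ...]
 [11. 58. 63.]
0.0375 12 [12. 59. 64.]
0.0405 15 [ 9. 41. 62.]
0.0435 26 [11. 47. 65.]
0.0465 15 [10. 58. 62.]
0.0495 16 [10. 43. 66.]
0.0525 12 [ 9. 59. 62.]
0.0555 13 [12. 59. 63.]
0.0585 12 [14. 61. 70.]
0.0615 35 [58. 69. 81.]
0.0645 20 [34. 69. 82.]
0.0675 9 [11. 63. 80.]
0.0705 3 [15. 42. 62.]
0.0735 3 [62. 65. 65.]
0.0765 2 [59. 61. 63.]
0.0795 2 [45. 54. 63.]
0.0825 2 [50. 57. 64.]
0.0855 3 [65. 65. 66.]
0.0885 3 [29. 42. 61.]
0.0915 1 [24. 24. 24.]
0.0945 1 [63. 63. 63.]
0.1095 23 [134. 162. 184.]
0.1125 69 [131. 156. 181.]
0.1155 65 [ -2. 152. 184.]
0.1185 47 [ -0. 145. 184.]
0.1215 50 [101. 118. 185.]
0.1245 56 [ -1. 187. 219.]
0.1275 68 [ -3. 193. 222.]
0.1305 18 [ -3. 109. 224.]
```

step_arm:
  series:
    - [-0.038, 0, -0.012, 0, 0, 0, 0]
    - [-0.038, 0, -0.012, 0, 0, 0, 0]
    - [-0.038, 0, -0.012, 0, 0, 0, 0]
    - [-0.036, 0, -0.012, 0, 0, 0, 0]
    - [-0.0017, 0.039, 0, 0, 0, 1, 0]
    - [-0.0017, 0.039, 0, 0, 0, 1, 0]
    - [-0.0017, 0.039, 0, 0, 0, 1, 0]
    - [-0.0017, 0.039, 0, 0, 0, 1, 0]

```text
time: 0.82
tool_pos: [0.3171, 0.3191, 0.3013]
tool_rot: [[0.706, 0.708, 0.001], [0.708, -0.706, 0.001], [0.001, 0.0, -1.0]]
force: [0.4, 0.8, 0.3]
gripper_width: 0.0855
```

step_arm:
  series:
    - [-0.0017, 0.039, 0, 0, 0, 1, 0]
    - [-0.0017, 0.039, 0, 0, 0, 1, 0]
    - [-0.0017, 0.039, 0, 0, 0, 1, 0]
    - [-0.0017, 0.039, 0, 0, 0, 1, 0]
    - [-0.0017, 0.039, 0, 0, 0, 1, 0]
    - [-0.0017, 0.039, 0, 0, 0, 1, 0]
    - [-0.0017, 0.039, 0, 0, 0, 1, 0]
    - [0, 0, 0, 0, 0, 0, 0]

```text
time: 1.48
tool_pos: [0.4426, 0.0764, 0.3006]
tool_rot: [[0.986, 0.167, -0.001], [0.167, -0.986, -0.002], [-0.001, 0.002, -1.0]]
force: [-1.1, 1.2, 0.1]
gripper_width: 0.0851
```

Run:
```python
from workcell import arm
import cv2,pickle
s=arm.read_state();print(s["tool_pos"],s["joint_velocities"].max())
c=arm.camera("wrist");pickle.dump((s,c),open("w1.pkl","wb"))
cv2.imwrite("pics/w1.png",c["img"][:,:,::-1])
```

```text
[0.44263218 0.07638661 0.30058586] 6.258606169828563
```

View pics/w1.png

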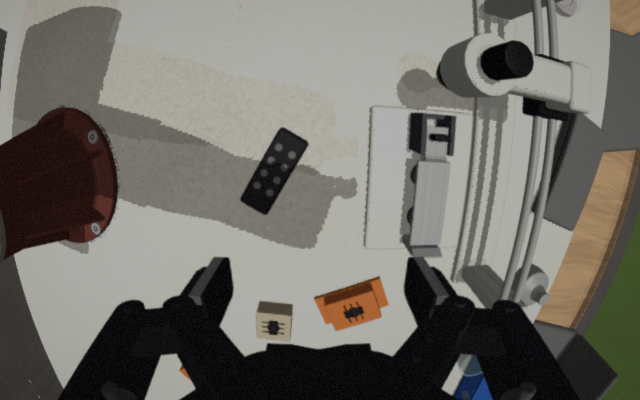

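```bash
cat >> h.py <<'E'
def wcloud(s,c):
    K=c["intrinsics"];z=c["z_map"];v,u=np.mgrid[0:400,0:640].astype(float)
    a=(u-K[0,2])/K[0,0];b=(v-K[1,2])/K[1,1];r=np.hypot(a,b)+1e-9
    t=np.tan(np.minimum(r,1.5))/r
    P=np.stack([a*t*z,b*t*z,z],-1)
    M=c["mount"];P=P@M[:3,:3].T+M[:3,3]
    W=P@np.array(s["tool_rot"]).T+s["tool_pos"];W[z<=0]=np.nan
    return W
def vproj(s,c,Wp):
    M=c["mount"];P=(np.atleast_2d(Wp)-s["tool_pos"])@np.array(s["tool_rot"])
    P=(P-M[:3,3])@M[:3,:3]
    r=np.hypot(P[:,0],P[:,1]);t=np.arctan2(r,P[:,2]);K=c["intrinsics"]
    return np.stack([K[0,2]+K[0,0]*t*P[:,0]/r,K[1,2]+K[1,1]*t*P[:,1]/r],-1)
E
python3 - <<'E'
import pickle,cv2,numpy as np
from h import *
np.set_printoptions(linewidth=200,precision=4,suppress=True)
s,c=pickle.load(open("w1.pkl","rb"))
W=wcloud(s,c)
for uv in [(430,200),(390,150),(300,250),(508,60),(275,308)]: print(uv,W[uv[1],uv[0]])
ok=np.isfinite(W[...,0]);P=W
zz=W[...,2];m=ok&(zz>0.05)&(zz<0.073)&(W[...,0]>.5)&(W[...,0]<.63)&(W[...,1]<.2)&(W[...,1]>-.05)
m=cv2.morphologyEx(m.astype(np.uint8),cv2.MORPH_OPEN,np.ones((3,3)))
nl,l,st,_=cv2.connectedComponentsWithStats(m);i=1+st[1:,4].argmax();p=W[l==i]
print(st[i],cv2.minAreaRect((p[:,:2]*1000).astype(np.float32)),np.median(p[:,2]))
b=ok&(zz>0.008)&(zz<0.02)&(W[...,0]>.48)&(W[...,0]<.63)&(W[...,1]<.2)&(W[...,1]>-.05)
b=cv2.morphologyEx(b.astype(np.uint8),cv2.MORPH_OPEN,np.ones((3,3)));q=W[b>0]
print("base",cv2.minAreaRect((q[:,:2]*1000).astype(np.float32)))
k=W[ok&(zz>.218)&(zz<.235)&(W[...,0]>.5)&(W[...,0]<.65)&(W[...,1]>.15)&(W[...,1]<.3)];print("knob",cv2.minEnclosingCircle((k[:,:2]*1000).astype(np.float32)),k.mean(0))
# overlay template
for yaw,x,y in [(8.6,.5858,.0653)]:
    a=np.radians(yaw);R=np.array([[np.cos(a),-np.sin(a)],[np.sin(a),np.cos(a)]])
    def w(pts): pts=np.array(pts,float);o=pts.copy();o[:,:2]=pts[:,:2]@R.T+[x,y];return o
    S=6;x0,y0=355,95;im=cv2.resize(c["img"][y0:y0+170,x0:x0+125,::-1],None,fx=4,fy=4,interpolation=cv2.INTER_CUBIC)
    for poly,col in [([[-.022,-.056,.06],[.022,-.056,.06],[.022,.056,.06],[-.022,.056,.06]],(0,0,255)),([[-.075,-.06,.014],[-.075,.06,.014]],(255,0,0)),([[-.014,.047,.044],[.014,.047,.044]],(0,255,0)),([[-.022,-.059,.066],[.022,-.059,.066]],(0,200,0))]:
        uv=(vproj(s,c,w(poly))-[x0,y0]+.5)*4-.5
        cv2.polylines(im,[np.round(uv).astype(int)],len(poly)>2,col,1)
    cv2.imwrite("pics/ov1.png",im)
E
```

```text
(430, 200) [0.5866 0.0693 0.0602]
(390, 150) [0.5322 0.1171 0.0145]
(300, 250) [ 0.4359 -0.0542 -0.0012]
(508, 60) [0.5534 0.217  0.2258]
(275, 308) [ 0.4108 -0.1548  0.0181]
[ 408  113   48  143 4268] ((585.1978759765625, 85.75929260253906), (46.0902099609375, 184.10142517089844), 8.824679374694824) 0.059919461824002984
base ((578.37158203125, 80.46461486816406), (135.65350341796875, 205.3232421875), 9.050420761108398)
knob ((563.416748046875, 221.9534912109375), 14.818135261535645) [0.5613 0.2209 0.2246]
```

View pics/ov1.png

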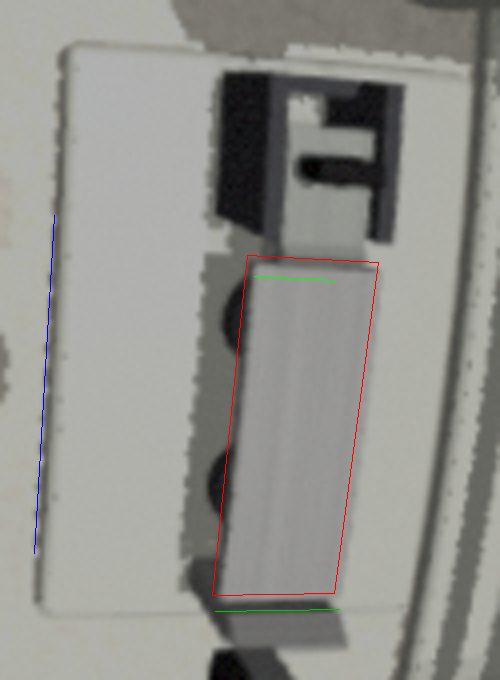

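step_arm:
  series:
    - [-0.0017, 0.039, 0, 0, 0, 1, 0]
    - [-0.0017, 0.039, 0, 0, 0, 1, 0]
    - [-0.0017, 0.039, 0, 0, 0, 1, 0]
    - [-0.0017, 0.039, 0, 0, 0, 1, 0]
    - [-0.0017, 0.039, 0, 0, 0, 1, 0]
    - [-0.0017, 0.039, 0, 0, 0, 1, 0]
    - [0.014, 0.0315, 0, 0, 0, 0, 0]
    - [0.014, 0.0315, 0, 0, 0, 0, 0]

```text
time: 2.2
tool_pos: [0.427, -0.2185, 0.3016]
tool_rot: [[0.941, -0.337, 0.001], [-0.337, -0.941, -0.0], [0.001, -0.0, -1.0]]
force: [1.2, 0.1, 0.9]
gripper_width: 0.0854
```

step_arm:
  series:
    - [0.014, 0.0315, 0, 0, 0, 0, 0]
    - [0.014, 0.0315, 0, 0, 0, 0, 0]
    - [0.014, 0.0315, 0, 0, 0, 0, 0]
    - [0.014, 0.0315, 0.03, 0, 0, 0.7, 0]
    - [0, 0, 0.04, 0, 0, 0, 0]
    - [0, 0, 0.04, 0, 0, 0, 0]
    - [0, 0, 0, 0, 0, 0, 0]
    - [0, 0, 0, 0, 0, 0, 0]

```text
time: 2.87
tool_pos: [0.4368, -0.35, 0.1924]
tool_rot: [[0.919, -0.393, -0.003], [-0.393, -0.919, 0.004], [-0.004, -0.003, -1.0]]
force: [-0.3, 0.5, 1.2]
gripper_width: 0.0854
```

```bash
cat > wb.py <<'E'
from workcell import arm
import cv2,pickle,sys
from h import *
np.set_printoptions(linewidth=200,precision=4,suppress=True)
s=arm.read_state();print(s["time"],s["tool_pos"],np.degrees(np.arctan2(s["tool_rot"][1,0],s["tool_rot"][0,0])),s["force"],s["gripper_width"])
c=arm.camera("wrist");n=sys.argv[1];pickle.dump((s,c),open(n+".pkl","wb"))
cv2.imwrite(f"pics/{n}.png",c["img"][:,:,::-1])
E
python3 wb.py w2
python3 - <<'E'
import pickle;from h import *
s,c=pickle.load(open("w2.pkl","rb"));W=wcloud(s,c);zz=W[...,2]
m=(zz>.024)&(zz<.045)&(np.hypot(W[...,0]-.4345,W[...,1]+.361)<.06)
p=W[m];print(len(p),cv2.minAreaRect((p[:,:2]*1000).astype(np.float32)),p.mean(0))
m=(zz>.004)&(zz<.045)&(np.hypot(W[...,0]-.4345,W[...,1]+.361)<.075)
p=W[m];print(len(p),cv2.minAreaRect((p[:,:2]*1000).astype(np.float32)),p.mean(0))
E
```

```text
2.8667 [ 0.4368 -0.35    0.1924] -23.159098321189692 [-0.3166  0.5213  1.2267] 0.08539136495225645
4679 ((436.00909423828125, -363.26788330078125), (78.28427124023438, 56.78243637084961), 66.1694107055664) [ 0.43712579 -0.36095307  0.03367464]
5981 ((435.9724426269531, -363.7001037597656), (111.02730560302734, 56.87944412231445), 65.77676391601562) [ 0.43939694 -0.35599482  0.02818421]
```

View pics/w2.png

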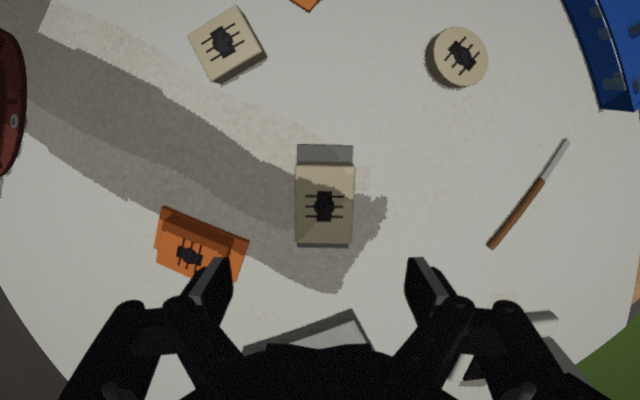

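Run:
```python
import pickle;from h import *
s,c=pickle.load(open("w2.pkl","rb"));W=wcloud(s,c);im=c["img"].astype(int)
m=(im[...,0]-im[...,2]>90)&(W[...,2]>.004)&(W[...,2]<.05)&(np.hypot(W[...,0]-.436,W[...,1]+.363)<.2)
L=(W[m]-[.436,-.3633,0]);a=np.radians(-24);x=L[:,0]*np.cos(a)+L[:,1]*np.sin(a);y=L[:,0]*np.sin(a)-L[:,1]*np.cos(a)
print(x.min(),x.max(),y.min(),y.max(),x[abs(y)<.02].max() if (abs(y)<.02).any() else None)
```

```text
-0.19480581937404806 -0.012109882689639848 -0.19970605465185856 0.10206790685094004 None
```

step_arm:
  series:
    - [0.0045, 0.0125, 0.03, 0, 0, 0.17, 0]
    - [0, 0, 0.03, 0, 0, 0, 0]
    - [0, 0, 0.02, 0, 0, 0, 0]
    - [0, 0, 0, 0, 0, 0, 0]

```text
time: 3.25
tool_pos: [0.4366, -0.3646, 0.1134]
tool_rot: [[0.913, -0.407, -0.001], [-0.407, -0.913, 0.001], [-0.001, -0.001, -1.0]]
force: [-1.2, 0.5, -0.5]
gripper_width: 0.0851
```

```bash
python3 wb.py w3
python3 - <<'E'
import pickle;from h import *
s,c=pickle.load(open("w3.pkl","rb"));W=wcloud(s,c);zz=W[...,2]
m=(zz>.024)&(zz<.045)&(np.hypot(W[...,0]-.4345,W[...,1]+.361)<.06)
p=W[m];print(len(p),cv2.minAreaRect((p[:,:2]*1000).astype(np.float32)),p.mean(0))
E
```

```text
3.25 [ 0.4366 -0.3646  0.1134] -24.03848251999205 [-1.1776  0.4758 -0.4624] 0.08510572822767594
8573 ((436.1961364746094, -363.4715576171875), (78.49183654785156, 56.49979782104492), 65.91128540039062) [ 0.43760767 -0.36028611  0.03365029]
```

View pics/w3.png

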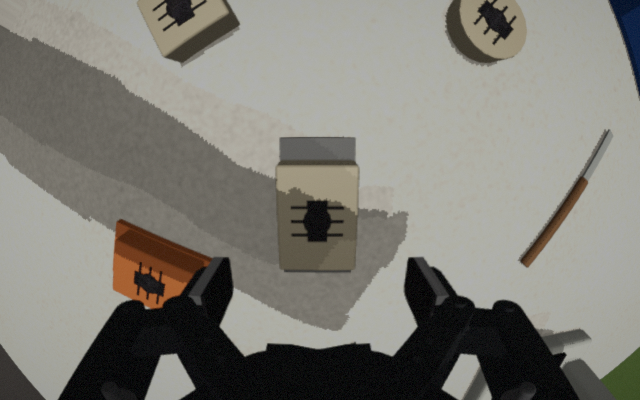

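step_arm:
  series:
    - [0, -0.001, 0.03, 0, 0, 0, 0]
    - [0, 0, 0.03, 0, 0, 0, 0]
    - [0, 0, 0.02, 0, 0, 0, 0]
    - [0, 0, 0.006, 0, 0, 0, 0]
    - [0, 0, 0, 0, 0, 0, 1]
    - [0, 0, 0, 0, 0, 0, 1]
    - [0, 0, 0, 0, 0, 0, 1]
    - [0, 0, 0, 0, 0, 0, 1]

```text
time: 3.97
tool_pos: [0.4384, -0.3661, 0.0315]
tool_rot: [[0.913, -0.408, 0.003], [-0.408, -0.913, -0.004], [0.004, 0.002, -1.0]]
force: [-0.4, 0.3, 7.1]
gripper_width: 0.0547
```

step_arm:
  series:
    - [0, 0, 0, 0, 0, 0, 1]
    - [0, 0, 0, 0, 0, 0, 1]
    - [0, 0, 0, 0, 0, 0, 1]
    - [0, 0, 0, 0, 0, 0, 1]

```text
time: 4.3
tool_pos: [0.4384, -0.3661, 0.0315]
tool_rot: [[0.913, -0.408, 0.003], [-0.408, -0.913, -0.004], [0.004, 0.002, -1.0]]
force: [-0.8, 1.4, 7.8]
gripper_width: 0.0547
```

step_arm:
  series:
    - [0, 0, -0.02, 0, 0, 0, 1]
    - [0, 0, -0.03, 0, 0, 0, 1]
    - [0, 0, -0.035, 0, 0, 0, 1]
    - [0, 0, -0.035, 0, 0, 0, 1]
    - [0, 0, -0.03, 0, 0, 0, 1]
    - [0, 0, -0.02, 0, 0, 0, 1]
    - [0, 0, 0, 0, 0, 0, 1]

```text
time: 4.88
tool_pos: [0.4387, -0.3666, 0.2055]
tool_rot: [[0.913, -0.408, 0.006], [-0.408, -0.913, -0.008], [0.009, 0.005, -1.0]]
force: [0.5, -0.1, -0.0]
gripper_width: 0.0547
```

```bash
python3 wb.py w4
```

```text
4.8833 [ 0.4387 -0.3666  0.2055] -24.08076163090839 [ 0.5295 -0.1149 -0.0123] 0.05474219505636481
```

View pics/w4.png

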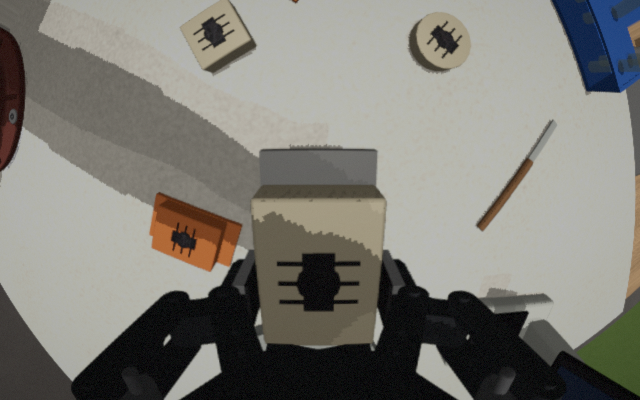

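```bash
cat > blk.py <<'E'
import pickle,sys;from h import *
s,c=pickle.load(open(sys.argv[1]+".pkl","rb"));W=wcloud(s,c)
T=(W-s["tool_pos"])@np.array(s["tool_rot"])
z=T[...,2]
np.set_printoptions(precision=4,suppress=True)
for u in (290,318,350):
    print(u,[(v,np.round(T[v,u]*1000,1).tolist()) for v in (148,150,152,156,165,178,184,188,192,200,240,320,342)])
b=(abs(T[...,0])<.024)&(T[...,1]>-.035)&(T[...,1]<.03)&(z>-.03)&(z<.02)
p=T[b];A=np.c_[p[:,:2],np.ones(len(p))];co=np.linalg.lstsq(A,p[:,2],rcond=None)[0];print("top plane",co,len(p))
b=(abs(T[...,0])<.04)&(T[...,1]<-.02)&(T[...,1]>-.075)&(z<.035)&(z>-.03);p=T[b]
print("y min",np.percentile(p[:,1],[0,.5,1,2]));l=p[(p[:,1]<-.042)];print("ledge x",np.percentile(l[:,0],[.5,50,99.5]),"z",np.median(l[:,2]))
E
python3 blk.py w4
```

```text
290 [(148, [-29.8, -36.2, 206.5]), (150, [-13.0, -56.3, 24.0]), (152, [-13.0, -55.5, 23.1]), (156, [-13.1, -53.5, 23.7]), (165, [-13.2, -49.2, 23.8]), (178, [-13.3, -43.0, 23.4]), (184, [-13.5, -39.7, 24.9]), (188, [-12.4, -40.5, 13.6]), (192, [-11.9, -40.4, 7.2]), (200, [-11.1, -39.4, -1.9]), (240, [-11.6, -22.4, -2.7]), (320, [-13.4, 20.2, -1.9]), (342, [-14.0, 34.4, -2.4])]
318 [(148, [-0.1, -36.2, 205.8]), (150, [0.1, -56.3, 23.5]), (152, [0.1, -55.4, 23.4]), (156, [0.1, -53.5, 23.5]), (165, [0.1, -49.2, 23.5]), (178, [0.0, -42.7, 24.4]), (184, [0.0, -39.8, 24.2]), (188, [0.1, -40.4, 14.0]), (192, [0.1, -40.3, 7.5]), (200, [0.1, -39.4, -1.8]), (240, [0.1, -22.1, -1.8]), (320, [0.0, 19.4, -2.7]), (342, [0.0, 34.7, -1.8])]
350 [(148, [33.8, -36.3, 206.3]), (150, [15.0, -56.4, 23.6]), (152, [15.0, -55.4, 23.6]), (156, [15.1, -53.4, 24.3]), (165, [15.2, -49.2, 23.8]), (178, [15.3, -43.0, 23.5]), (184, [15.4, -40.0, 23.7]), (188, [14.3, -40.6, 13.1]), (192, [13.8, -40.3, 7.5]), (200, [12.8, -39.5, -2.3]), (240, [13.3, -22.4, -2.7]), (320, [15.3, 19.9, -2.4]), (342, [16.0, 34.3, -2.5])]
top plane [ 0.0032 -0.0006 -0.0023] 13444
y min [-0.0567 -0.0564 -0.0563 -0.0561]
ledge x [-0.0277  0.0001  0.0275] z 0.023799062767003144
```

```bash
cat > plan.py <<'E'
import numpy as np,sys
from workcell import arm
def plan(x,y,z,th,n,tiltfix=True):
    s=arm.read_state();R=np.array(s["tool_rot"]);p=np.array(s["tool_pos"])
    from scipy.spatial.transform import Rotation as Ro
    t=np.radians(th);Rt=np.array([[np.cos(t),np.sin(t),0],[np.sin(t),-np.cos(t),0],[0,0,-1]])
    rv=Ro.from_matrix(R.T@Rt).as_rotvec();dp=(np.array([x,y,z])-p)/n
    dR=Ro.from_rotvec(rv/n).as_matrix()
    print("rotvec deg",np.degrees(rv))
    for i in range(n):
        print((R.T@dp).round(4).tolist(),(np.degrees(rv)/n/5).round(3).tolist());R=R@dR
E
python3 -c "
from plan import *
plan(.5877,.0632,.20,8.8,12)"
```

```text
rotvec deg [  0.28243167  -0.28908282 -32.8862129 ]
[-0.0032, -0.0377, 0.0001] [0.005, -0.005, -0.548]
[-0.0014, -0.0378, 0.0001] [0.005, -0.005, -0.548]
[0.0004, -0.0379, 0.0001] [0.005, -0.005, -0.548]
[0.0022, -0.0378, 0.0001] [0.005, -0.005, -0.548]
[0.004, -0.0377, 0.0001] [0.005, -0.005, -0.548]
[0.0058, -0.0374, 0.0001] [0.005, -0.005, -0.548]
[0.0076, -0.0371, 0.0001] [0.005, -0.005, -0.548]
[0.0094, -0.0367, 0.0002] [0.005, -0.005, -0.548]
[0.0111, -0.0362, 0.0002] [0.005, -0.005, -0.548]
[0.0128, -0.0356, 0.0002] [0.005, -0.005, -0.548]
[0.0145, -0.035, 0.0002] [0.005, -0.005, -0.548]
[0.0162, -0.0342, 0.0002] [0.005, -0.005, -0.548]
```

step_arm:
  series:
    - [-0.003, -0.038, 0, 0, 0, -0.55, 1]
    - [-0.0014, -0.038, 0, 0, 0, -0.55, 1]
    - [0.0004, -0.038, 0, 0, 0, -0.55, 1]
    - [0.0022, -0.038, 0, 0, 0, -0.55, 1]
    - [0.004, -0.038, 0, 0, 0, -0.55, 1]
    - [0.006, -0.037, 0, 0, 0, -0.55, 1]
    - [0.008, -0.037, 0, 0, 0, -0.55, 1]
    - [0.0095, -0.037, 0, 0, 0, -0.55, 1]

```text
time: 5.6
tool_pos: [0.5376, -0.0756, 0.1974]
tool_rot: [[0.999, -0.034, -0.0], [-0.034, -0.999, 0.0], [-0.0, -0.0, -1.0]]
force: [1.0, -1.3, -1.8]
gripper_width: 0.0547
```

step_arm:
  series:
    - [0.011, -0.036, 0, 0, 0, -0.55, 1]
    - [0.013, -0.035, 0, 0, 0, -0.55, 1]
    - [0.0145, -0.035, 0, 0, 0, -0.55, 1]
    - [0.016, -0.034, 0, 0, 0, -0.55, 1]
    - [0, 0, 0, 0, 0, 0, 1]
    - [0, 0, 0, 0, 0, 0, 1]
    - [0, 0, 0, 0, 0, 0, 1]

```text
time: 6.18
tool_pos: [0.5868, 0.0645, 0.1973]
tool_rot: [[0.988, 0.155, -0.001], [0.155, -0.988, -0.0], [-0.001, 0.0, -1.0]]
force: [-0.3, -0.5, -1.2]
gripper_width: 0.0547
```

```bash
python3 wb.py w5;python3 blk.py w5|tail -3
python3 - <<'E'
import pickle
from h import *
s,c=pickle.load(open("w5.pkl","rb"))
from workcell import arm
x,y,yaw=.5875,.0644,8.8
a=np.radians(yaw);R=np.array([[np.cos(a),-np.sin(a)],[np.sin(a),np.cos(a)]])
def w(pts): pts=np.array(pts,float);o=pts.copy();o[:,:2]=pts[:,:2]@R.T+[x,y];return o
im=c["img"][:,:,::-1].copy()
im=cv2.resize(im[60:360,180:480],None,fx=2,fy=2,interpolation=cv2.INTER_CUBIC)
for poly,col in [([[-.022,-.056,.06],[.022,-.056,.06],[.022,.056,.06],[-.022,.056,.06]],(0,0,255)),([[-.075,-.06,.014],[-.075,.06,.014]],(255,0,0)),([[-.014,.047,.044],[.014,.047,.044]],(0,255,0)),([[-.022,-.059,.066],[.022,-.059,.066]],(0,200,0))]:
    uv=(vproj(s,c,w(poly))-[180,60]+.5)*2-.5
    cv2.polylines(im,[np.round(uv).astype(int)],len(poly)>2,col,1)
cv2.imwrite("pics/w5o.png",im)
E
python3 -c "
from plan import *
plan(.5877,.0632,.13,8.8,4)"
```

```text
6.1833 [0.5868 0.0645 0.1973] 8.924472841521117 [-0.3026 -0.5373 -1.1685] 0.05474841936110626
top plane [ 0.0045 -0.001  -0.0023] 13447
y min [-0.0567 -0.0565 -0.0564 -0.0561]
ledge x [-0.0283 -0.0006  0.027 ] z 0.02381983640822788
rotvec deg [0.00012112 0.04499218 0.06029878]
[0.0002, 0.0002, 0.0169] [0.0, 0.002, 0.003]
[0.0002, 0.0002, 0.0169] [0.0, 0.002, 0.003]
[0.0002, 0.0002, 0.0169] [0.0, 0.002, 0.003]
[0.0002, 0.0002, 0.0169] [0.0, 0.002, 0.003]
```

View pics/w5o.png

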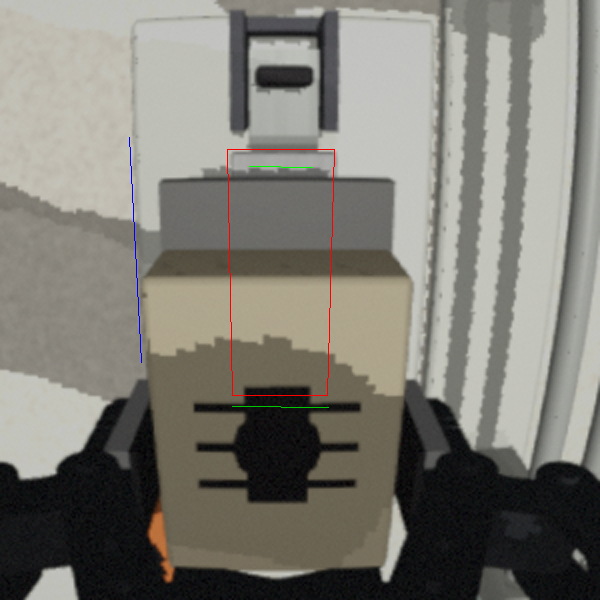

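View pics/w5.png

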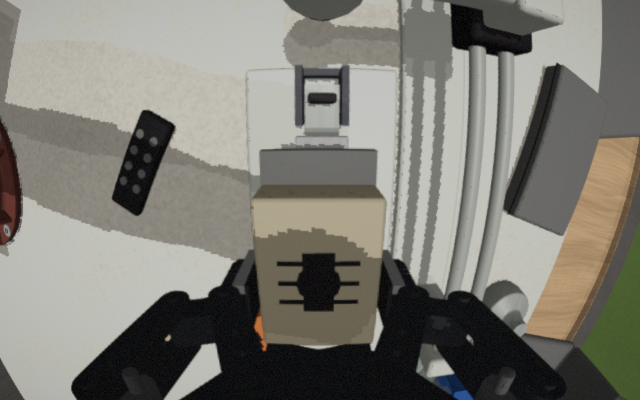

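Run:
```python
import pickle
from h import *
s,c=pickle.load(open("w5.pkl","rb"));W=wcloud(s,c)
a=np.radians(8.8);L=(W-[.5875,.0644,0]);X=L[...,0]*np.cos(a)+L[...,1]*np.sin(a);Y=-L[...,0]*np.sin(a)+L[...,1]*np.cos(a);Z=W[...,2]
g=c["img"].mean(2)
for v in range(130,152,2):
    print(v,[(u,round(X[v,u]*1e3,1),round(Y[v,u]*1e3,1),round(Z[v,u]*1e3),int(g[v,u])) for u in (292,295,297,300,322,344,347,349)])
print("col 322");print([(v,round(Y[v,322]*1e3,1),round(Z[v,322]*1e3),int(g[v,322])) for v in range(90,152)])
m=(Z>.063)&(Z<.07)&(Y>.05)&(Y<.12)&(abs(X)<.04);print("housing X",np.percentile(X[m],[1,99]),"Y",np.percentile(Y[m],[1,99]))
m=(Z>.009)&(Z<.019)&(Y>.07)&(Y<.11)&(abs(X)<.08);print("base X",np.percentile(X[m],[.5,99.5]),"Y",np.percentile(Y[m],[99.5]))
# rotation: housing edges
m=(Z>.06)&(Z<.07)&(Y>.05)&(Y<.12)&(X<-.012)&(X>-.03);print(np.polyfit(Y[m],X[m],1))
m=(Z>.06)&(Z<.07)&(Y>.05)&(Y<.12)&(X>.012)&(X<.03);print(np.polyfit(Y[m],X[m],1))
```

```text
130 [(292, np.float64(-27.2), np.float64(56.9), 14, 188), (295, np.float64(-24.2), np.float64(56.9), 14, 187), (297, np.float64(-22.2), np.float64(57.0), 15, 188), (300, np.float64(-19.4), np.float64(56.8), 13, 188), (322, np.float64(1.6), np.float64(59.6), 63, 138), (344, np.float64(23.5), np.float64(57.0), 14, 187), (347, np.float64(26.6), np.float64(57.0), 13, 189), (349, np.float64(28.5), np.float64(57.1), 13, 194)]Traceback (most recent call last):
  File "<stdin>", line 7, in <module>
ValueError: cannot convert float NaN to integer
```

Run:
```python
import pickle
from h import *
np.set_printoptions(linewidth=200,precision=1,suppress=True)
s,c=pickle.load(open("w5.pkl","rb"));W=wcloud(s,c)
a=np.radians(8.8);L=(W-[.5875,.0644,0]);X=L[...,0]*np.cos(a)+L[...,1]*np.sin(a);Y=-L[...,0]*np.sin(a)+L[...,1]*np.cos(a);Z=W[...,2]
g=c["img"].mean(2)
for v in (140,143,146):
    for u in list(range(290,302))+list(range(342,354)): print(v,u,np.array([X[v,u]*1e3,Y[v,u]*1e3,Z[v,u]*1e3,g[v,u]]),end=";")
    print()
for v in range(88,151): print(v,np.array([Y[v,322]*1e3,Z[v,322]*1e3,g[v,322]]),end=';')
print()
m=(Z>.063)&(Z<.07)&(Y>.05)&(Y<.12)&(abs(X)<.04);print("housing X",np.percentile(X[m],[1,99])*1e3,"Y",np.percentile(Y[m],[1,99])*1e3)
m=(Z>.009)&(Z<.019)&(Y>.07)&(Y<.11)&(abs(X)<.08);print("base X",np.percentile(X[m],[.5,99.5])*1e3,"Y",np.percentile(Y[m],[99.5])*1e3)
```

```text
140 290 [-29.2  47.1  14.2 187. ];140 291 [-28.2  47.1  14.  188.7];140 292 [-27.2  47.1  14.1 188.3];140 293 [-26.2  47.1  14.4 186. ];140 294 [-25.3  47.   13.8 178. ];140 295 [-24.3  47.   13.5 161. ];140 296 [-20.   51.1  59.5 155.3];140 297 [-19.1  51.1  59.7 167.7];140 298 [-18.3  51.2  60.4 170. ];140 299 [-17.5  51.1  59.2 166.3];140 300 [-16.7  51.1  59.4 166.7];140 301 [-15.8  51.   59.1 169. ];140 342 [ 18.1  51.3  61.4 169. ];140 343 [ 19.1  51.1  59.1 170.3];140 344 [ 20.   51.1  58.6 169.3];140 345 [ 20.8  51.2  59.6 167. ];140 346 [ 21.6  51.3  60.1 164. ];140 347 [ 22.6  51.   57.4 156.3];140 348 [ 23.3  51.2  59.2 167.3];140 349 [ 28.6  47.2  13.9 192. ];140 350 [ 29.6  47.2  13.2 195. ];140 351 [ 30.7  47.1  12.1 193.7];140 352 [ 31.5  47.3  13.9 194.7];140 353 [ 32.5  47.3  13.8 194.3];
143 290 [-29.3  44.   13.2 139. ];143 291 [-28.2  44.2  14.9 131.3];143 292 [-27.3  44.1  14.  134.3];143 293 [-26.4  44.   13.2 160.7];143 294 [-25.4  44.   13.5 176.7];143 295 [-24.3  44.1  14.4 171.3];143 296 [-19.9  48.7  60.5 156.7];143 297 [-19.1  48.6  60.1 169. ];143 298 [-1
[... 2183 characters left out ...]
1.8 168.7];125 [ 63.7  61.4 169.7];126 [ 62.9  62.1 168.3];127 [ 62.   61.2 160. ];128 [ 61.2  61.4 146. ];129 [ 60.5  63.5 139.7];130 [ 59.6  63.3 138. ];131 [ 58.8  62.9 130.7];132 [ 57.9  61.9 115.7];133 [ 57.1  62.6 108.7];134 [ 56.2  61.8 109. ];135 [ 55.3  60.5 110.3];136 [ 54.3  58.4 126. ];137 [ 53.6  59.9 152.3];138 [ 52.8  61.  165.3];139 [ 52.   60.9 165. ];140 [ 51.1  60.4 166.7];141 [ 50.3  60.4 164.3];142 [ 49.4  59.7 164. ];143 [ 48.5  59.4 155.3];144 [ 47.7  59.4 112.7];145 [ 46.9  59.7 104. ];146 [ 45.9  58.7 104.3];147 [45.1 59.1 96. ];148 [44.5 60.8 74.3];149 [ 56.5 169.4  61.3];150 [ 56.5 173.   86.3];
housing X [-20.9  23.1] Y [ 58.1 113. ]
base X [-72.8  75. ] Y [109.8]
```

step_arm:
  series:
    - [0.002, 0.0028, 0.02, 0, 0, 0.02, 1]
    - [0, 0, 0.025, 0, 0, 0, 1]
    - [0, 0, 0.02, 0, 0, 0, 1]
    - [0, 0, 0.015, 0, 0, 0, 1]
    - [0, 0, 0.01, 0, 0, 0, 1]
    - [0, 0, 0.006, 0, 0, 0, 1]
    - [0, 0, 0, 0, 0, 0, 1]

```text
time: 6.82
tool_pos: [0.5889, 0.0613, 0.1009]
tool_rot: [[0.988, 0.152, -0.002], [0.152, -0.988, 0.0], [-0.002, -0.0, -1.0]]
force: [-0.3, 0.6, -1.9]
gripper_width: 0.055
```

```bash
python3 wb.py w6
python3 - <<'E'
from workcell import arm
import cv2
c=arm.camera("side");im=c["img"][90:260,250:470,::-1]
cv2.imwrite("pics/s6.png",cv2.resize(im,None,fx=3.5,fy=3.5,interpolation=cv2.INTER_CUBIC))
E
```

```text
6.8167 [0.5889 0.0613 0.1009] 8.732054257841252 [-0.3478  0.5893 -1.9416] 0.05496158752050166
```

View pics/w6.png

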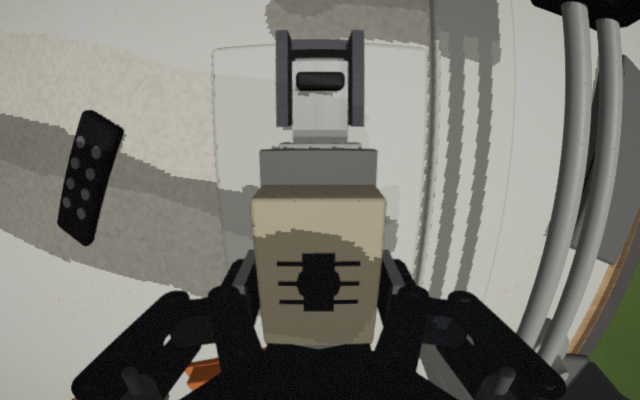

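View pics/s6.png

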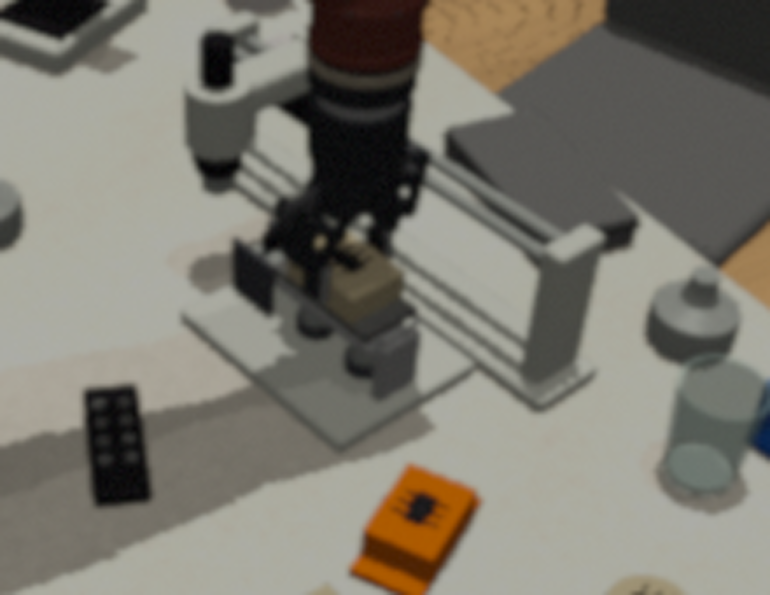

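Run:
```python
import pickle
from h import *
np.set_printoptions(linewidth=200,precision=1,suppress=True)
s,c=pickle.load(open("w6.pkl","rb"));W=wcloud(s,c)
T=(W-s["tool_pos"])@np.array(s["tool_rot"])*1e3;g=c["img"].mean(2)
for v in range(66,160,2): print(v,T[v,320],W[v,320,2]*1e3,g[v,320])
Z=W[...,2]
m=(Z>.062)&(Z<.071)&(T[...,1]<-58)&(T[...,1]>-120)&(abs(T[...,0])<40);print("housing tool x",np.percentile(T[m][:,0],[1,99]),"y",np.percentile(T[m][:,1],[1,99]))
m=(Z>.009)&(Z<.019)&(T[...,1]<-75)&(T[...,1]>-130)&(abs(T[...,0])<85);print("base x",np.percentile(T[m][:,0],[.5,99.5]),"y",np.percentile(T[m][:,1],[.5]))
```

```text
66 [  0.5 -98.   39.2] 61.74376165029748 177.66666666666666
68 [  0.5 -96.9  39.1] 61.784679571041636 177.0
70 [  0.5 -95.9  39.1] 61.85735169191483 175.0
72 [  0.4 -92.4  20.5] 80.433966372569 55.666666666666664
74 [  0.4 -91.4  19.8] 81.11415646752098 35.0
76 [  0.4 -90.4  19.1] 81.7929396208202 42.0
78 [  0.4 -89.5  19.4] 81.4725157925203 43.0
80 [  0.4 -88.6  19.4] 81.47913772237206 48.0
82 [  0.4 -87.7  19.9] 81.01821438995906 47.666666666666664
84 [  0.4 -86.8  19.9] 80.99294620992015 41.0
86 [  0.4 -85.9  19.8] 81.08261490330806 24.666666666666668
88 [  0.4 -85.1  21.6] 79.30742500557268 1.0
90 [  0.4 -85.   33.3] 67.60418091303558 34.333333333333336
92 [  0.5 -84.5  39.6] 61.35621740003294 102.33333333333333
94 [  0.5 -83.4  39.9] 61.03840733545005 152.66666666666666
96 [  0.5 -82.4  40.5] 60.40151967697631 167.66666666666666
98 [  0.5 -81.3  39.3] 61.60198005373527 165.66666666666666
100 [  0.5 -80.3  39.7] 61.23184585542295 167.66666666666666
102 [  0.5 -79.3  39.2] 61.664469330699326 166.66666666666666
104 [  0.5 -78.2  39. ] 61.88933829792801 166.33333333333334
106 [  0.5
[... 887 characters left out ...]
667
138 [  0.4 -60.8  38. ] 62.85515134568051 104.0
140 [  0.5 -59.5  41.6] 59.31902274864373 103.66666666666667
142 [  0.5 -58.5  40.8] 60.0916132702796 104.0
144 [  0.5 -57.4  41.6] 59.311067524308164 139.66666666666666
146 [  0.5 -56.4  40.9] 59.957232654236414 154.33333333333334
148 [  0.5 -55.3  41.4] 59.4840975259634 104.66666666666667
150 [  0.4 -56.4  23.8] 77.13567529220346 79.66666666666667
152 [  0.4 -55.5  22.9] 78.01144997505685 103.33333333333333
154 [  0.4 -54.5  23.2] 77.71165928758668 103.0
156 [  0.4 -53.6  23. ] 77.85181858825517 102.0
158 [  0.4 -52.5  24.4] 76.46866434790459 104.66666666666667
housing tool x [-21.6  22.2] y [-116.2  -60.8]
base x [-73.2  84.6] y [-125.6]
```

step_arm:
  series:
    - [0, 0, 0.002, 0, 0, 0, 1]
    - [0, 0, 0.002, 0, 0, 0, 1]
    - [0, 0, 0.002, 0, 0, 0, 1]
    - [0, 0, 0.002, 0, 0, 0, 1]
    - [0, 0, 0.0015, 0, 0, 0, 1]
    - [0, 0, 0.0015, 0, 0, 0, 1]
    - [0, 0, 0.0015, 0, 0, 0, 1]
    - [0, 0, 0.0015, 0, 0, 0, 1]

```text
time: 7.58
tool_pos: [0.5897, 0.062, 0.0882]
tool_rot: [[0.988, 0.153, 0.0], [0.153, -0.988, -0.0], [0.0, 0.0, -1.0]]
force: [-1.7, -0.4, 4.7]
gripper_width: 0.0547
```

step_arm:
  series:
    - [0, 0, 0.0012, 0, 0, 0, 1]
    - [0, 0, 0.0012, 0, 0, 0, 1]
    - [0, 0, 0.0012, 0, 0, 0, 1]
    - [0, 0, 0.0012, 0, 0, 0, 1]
    - [0, 0, 0.0012, 0, 0, 0, 1]
    - [0, 0, 0.0012, 0, 0, 0, 1]
    - [0, 0, 0.0012, 0, 0, 0, 1]
    - [0, 0, 0.0012, 0, 0, 0, 1]

```text
time: 8.25
tool_pos: [0.5907, 0.0615, 0.0799]
tool_rot: [[0.988, 0.153, 0.003], [0.153, -0.988, -0.001], [0.002, 0.001, -1.0]]
force: [-2.1, -2.1, 9.6]
gripper_width: 0.0549
```

step_arm:
  series:
    - [0, 0, 0.0012, 0, 0, 0, 1]
    - [0, 0, 0.0012, 0, 0, 0, 1]
    - [0, 0, 0.0012, 0, 0, 0, 1]
    - [0, 0, 0.0012, 0, 0, 0, 1]
    - [0, 0, 0.0012, 0, 0, 0, 1]
    - [0, 0, 0.0012, 0, 0, 0, 1]
    - [0, 0, 0.0012, 0, 0, 0, 1]
    - [0, 0, 0.0012, 0, 0, 0, 1]

```text
time: 8.92
tool_pos: [0.591, 0.0613, 0.0701]
tool_rot: [[0.988, 0.153, 0.003], [0.153, -0.988, -0.001], [0.003, 0.002, -1.0]]
force: [0.1, -2.3, 6.6]
gripper_width: 0.055
```

```bash
python3 wb.py w7; python3 blk.py w7|tail -3
```

```text
8.9167 [0.591  0.0613 0.0701] 8.782699816059543 [ 0.0593 -2.3404  6.5875] 0.05500846786923084
top plane [ 0.004  -0.0006 -0.0023] 13448
y min [-0.075  -0.0747 -0.0745 -0.0738]
ledge x [-0.0281 -0.0014  0.0267] z 0.022885603291605182
```

View pics/w7.png

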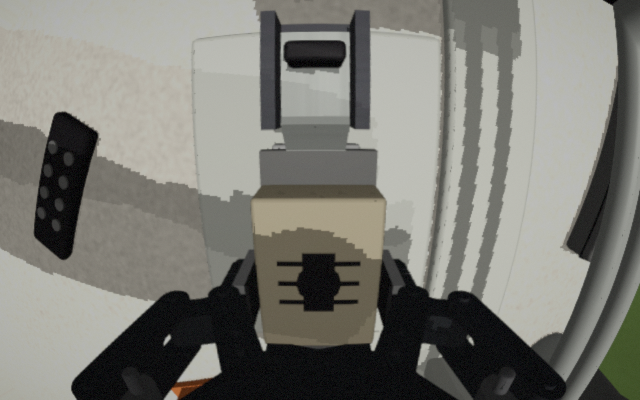

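step_arm:
  series:
    - [0, 0, 0.0011, 0, 0, 0, 1]
    - [0, 0, 0.0011, 0, 0, 0, 1]
    - [0, 0, 0.0011, 0, 0, 0, 1]
    - [0, 0, 0.0011, 0, 0, 0, 1]
    - [0, 0, 0.0011, 0, 0, 0, 1]
    - [0, 0, 0, 0, 0, 0, 1]
    - [0, 0, 0, 0, 0, 0, 1]
    - [0, 0, 0, 0, 0, 0, 1]

```text
time: 9.63
tool_pos: [0.591, 0.0613, 0.0648]
tool_rot: [[0.988, 0.153, 0.003], [0.153, -0.988, -0.001], [0.003, 0.002, -1.0]]
force: [0.4, -2.0, 7.5]
gripper_width: 0.0548
```

```bash
cat > tab.py <<'E'
import pickle,sys
from h import *
s,c=pickle.load(open(sys.argv[1]+".pkl","rb"));W=wcloud(s,c)
T=(W-s["tool_pos"])@np.array(s["tool_rot"])*1e3;Z=W[...,2]
m=(Z>.076)&(Z<.088)&(T[...,1]<-70)&(T[...,1]>-115)&(abs(T[...,0])<14);print("tab y",np.percentile(T[m][:,1],[2,50,98]),m.sum())
E
python3 tab.py w6;python3 tab.py w7;python3 wb.py w8; python3 tab.py w8
```

```text
tab y [-92.7999644  -88.64021346 -85.065275  ] 836
tab y [-100.20435902  -95.74524947  -92.1713871 ] 1438
9.6333 [0.591  0.0613 0.0648] 8.783809206276054 [ 0.3832 -1.9616  7.5489] 0.05479408092460827
tab y [-97.95176377 -93.94978172 -90.50784461] 1520
```

step_arm:
  series:
    - [0, 0, 0.0003, 0, 0, 0, 1]
    - [0, 0, 0, 0, 0, 0, 1]
    - [0, 0, 0, 0, 0, 0, 1]
    - [0, 0, 0, 0, 0, 0, 1]
    - [0, 0, 0, 0, 0, 0, 1]
    - [0, 0, 0, 0, 0, 0, 1]
    - [0, 0, 0, 0, 0, 0, 1]
    - [0, 0, 0, 0, 0, 0, 1]

```text
time: 10.35
tool_pos: [0.591, 0.0614, 0.0645]
tool_rot: [[0.988, 0.153, 0.003], [0.153, -0.988, -0.001], [0.003, 0.002, -1.0]]
force: [0.4, -3.1, 7.5]
gripper_width: 0.0548
```

step_arm:
  series:
    - [0, 0, 0, 0, 0, 0, 1]
    - [0, 0, 0, 0, 0, 0, 1]
    - [0, 0, 0, 0, 0, 0, 1]
    - [0, 0, 0, 0, 0, 0, 1]
    - [0, 0, 0, 0, 0, 0, 1]
    - [0, 0, 0, 0, 0, 0, 1]
    - [0, 0, 0, 0, 0, 0, 1]
    - [0, 0, 0, 0, 0, 0, 1]

```text
time: 11.02
tool_pos: [0.591, 0.0613, 0.0645]
tool_rot: [[0.988, 0.153, 0.003], [0.153, -0.988, -0.001], [0.003, 0.002, -1.0]]
force: [-0.4, -3.4, 7.4]
gripper_width: 0.0549
```

step_arm:
  series:
    - [0, 0, 0, 0, 0, 0, 1]
    - [0, 0, 0, 0, 0, 0, 1]
    - [0, 0, 0, 0, 0, 0, 1]
    - [0, 0, 0, 0, 0, 0, 1]
    - [0, 0, 0, 0, 0, 0, 1]
    - [0, 0, 0, 0, 0, 0, 1]
    - [0, 0, 0, 0, 0, 0, 1]
    - [0, 0, 0, 0, 0, 0, 1]

```text
time: 11.68
tool_pos: [0.591, 0.0613, 0.0645]
tool_rot: [[0.988, 0.153, 0.003], [0.153, -0.988, -0.001], [0.003, 0.002, -1.0]]
force: [0.7, -2.3, 6.6]
gripper_width: 0.0546
```

step_arm:
  series:
    - [0, 0, 0, 0, 0, 0, 1]
    - [0, 0, 0, 0, 0, 0, 1]
    - [0, 0, 0, 0, 0, 0, 1]
    - [0, 0, 0, 0, 0, 0, 1]
    - [0, 0, 0, 0, 0, 0, 1]
    - [0, 0, 0, 0, 0, 0, 1]
    - [0, 0, 0, 0, 0, 0, 1]
    - [0, 0, 0, 0, 0, 0, 1]

```text
time: 12.35
tool_pos: [0.591, 0.0613, 0.0645]
tool_rot: [[0.988, 0.153, 0.003], [0.153, -0.988, -0.001], [0.003, 0.002, -1.0]]
force: [0.5, -3.5, 8.2]
gripper_width: 0.0548
```

step_arm:
  series:
    - [0, 0, 0, 0, 0, 0, 1]
    - [0, 0, 0, 0, 0, 0, 1]
    - [0, 0, 0, 0, 0, 0, 1]
    - [0, 0, 0, 0, 0, 0, 1]
    - [0, 0, 0, 0, 0, 0, 1]
    - [0, 0, 0, 0, 0, 0, 1]
    - [0, 0, 0, 0, 0, 0, 1]
    - [0, 0, 0, 0, 0, 0, 1]

```text
time: 13.02
tool_pos: [0.591, 0.0613, 0.0645]
tool_rot: [[0.988, 0.153, 0.003], [0.153, -0.988, -0.001], [0.003, 0.002, -1.0]]
force: [0.0, -2.6, 7.8]
gripper_width: 0.0549
```

```bash
python3 wb.py w9; python3 tab.py w9; python3 blk.py w9|tail -3
```

```text
13.0167 [0.591  0.0613 0.0645] 8.786990335701471 [ 0.0359 -2.5935  7.8406] 0.05488180315932564
tab y [-92.71011901 -88.70973677 -85.1818154 ] 1536
top plane [ 0.0044 -0.0006 -0.0023] 13462
y min [-0.075  -0.0748 -0.0745 -0.0739]
ledge x [-0.028  -0.0013  0.0266] z 0.006585546484114908
```

View pics/w9.png

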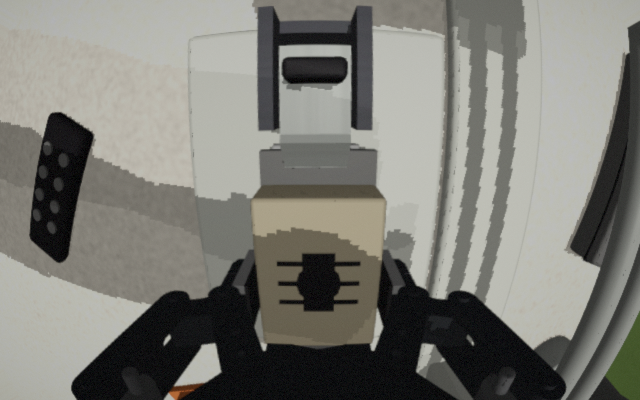

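step_arm:
  series:
    - [0, 0, 0, 0, 0, 0, 1]
    - [0, 0, 0, 0, 0, 0, 1]
    - [0, 0, 0, 0, 0, 0, 1]
    - [0, 0, 0, 0, 0, 0, 1]
    - [0, 0, 0, 0, 0, 0, 1]
    - [0, 0, 0, 0, 0, 0, 1]
    - [0, 0, 0, 0, 0, 0, 1]
    - [0, 0, 0, 0, 0, 0, 1]

```text
time: 13.73
tool_pos: [0.591, 0.0613, 0.0645]
tool_rot: [[0.988, 0.153, 0.003], [0.153, -0.988, -0.001], [0.003, 0.002, -1.0]]
force: [0.0, -3.1, 7.8]
gripper_width: 0.0548
```

step_arm:
  series:
    - [0, 0, 0, 0, 0, 0, 0.6]
    - [0, 0, 0, 0, 0, 0, 0.3]
    - [0, 0, 0, 0, 0, 0, 0]
    - [0, 0, 0, 0, 0, 0, 0]
    - [0, 0, 0, 0, 0, 0, 0]
    - [0, 0, 0, 0, 0, 0, 0]
    - [0, 0, 0, 0, 0, 0, 0]
    - [0, 0, 0, 0, 0, 0, 0]

```text
time: 14.4
tool_pos: [0.5895, 0.0621, 0.0628]
tool_rot: [[0.988, 0.153, -0.0], [0.153, -0.988, 0.0], [-0.0, -0.0, -1.0]]
force: [0.3, -0.2, 0.4]
gripper_width: 0.0855
```

```bash
python3 wb.py w10; python3 tab.py w10; python3 blk.py w10|tail -3
```

```text
14.4 [0.5895 0.0621 0.0628] 8.813581081376139 [ 0.2793 -0.1595  0.3618] 0.08552562796915208
tab y [-91.72631774 -87.82416262 -84.32013864] 1555
top plane [ 0.0004 -0.0044 -0.0071] 14190
y min [-0.075  -0.0747 -0.0745 -0.0739]
ledge x [-0.0265 -0.0001  0.0282] z 0.0040413931005546504
```

View pics/w10.png

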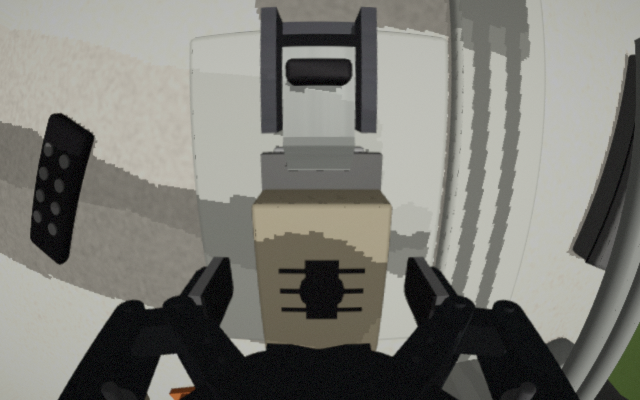

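step_arm:
  series:
    - [0, 0, -0.015, 0, 0, 0, 0]
    - [0, 0, -0.025, 0, 0, 0, 0]
    - [0, 0, -0.038, 0, 0, 0, 0]
    - [0, 0, -0.04, 0, 0, 0, 0]
    - [0, 0, -0.04, 0, 0, 0, 0]
    - [0, 0, -0.04, 0, 0, 0, 0]
    - [0, 0, -0.039, 0, 0, 0, 0]
    - [0, 0, 0, 0, 0, 0, 0]

```text
time: 15.12
tool_pos: [0.5917, 0.0618, 0.3091]
tool_rot: [[0.988, 0.153, 0.011], [0.153, -0.988, -0.001], [0.011, 0.003, -1.0]]
force: [1.4, -0.5, 1.2]
gripper_width: 0.0854
```

```bash
python3 wb.py w11
python3 - <<'E'
import pickle
from h import *
s,c=pickle.load(open("w11.pkl","rb"));W=wcloud(s,c);Z=W[...,2]
q=np.array([.5885,.0633])
m=(Z>.06)&(Z<.078)&(np.hypot(W[...,0]-q[0],W[...,1]-q[1])<.06)
p=W[m];print(len(p),cv2.minAreaRect((p[:,:2]*1000).astype(np.float32)),np.median(p[:,2]))
k=W[(Z>.218)&(Z<.235)&(W[...,0]>.5)&(W[...,0]<.65)&(W[...,1]>.15)&(W[...,1]<.3)];print("knob",cv2.minEnclosingCircle((k[:,:2]*1000).astype(np.float32)),k.mean(0))
from plan import *
plan(.562,.222,.30,98.8,18)
E
```

```text
15.1167 [0.5917 0.0618 0.3091] 8.812018166965345 [ 1.4005 -0.4606  1.2446] 0.08539941159271203
3102 ((589.8228149414062, 63.51300811767578), (55.797515869140625, 119.86527252197266), 8.750548362731934) 0.06980001662987619
knob ((565.5462646484375, 213.31765747070312), 10.477925300598145) [0.56593569 0.2098494  0.22253713]
rotvec deg [  0.44378924  -0.25589828 -89.98545665]
[-0.0002, -0.009, 0.0003] [0.005, -0.003, -1.0]
[0.0005, -0.009, 0.0003] [0.005, -0.003, -1.0]
[0.0013, -0.0089, 0.0003] [0.005, -0.003, -1.0]
[0.0021, -0.0088, 0.0003] [0.005, -0.003, -1.0]
[0.0029, -0.0086, 0.0003] [0.005, -0.003, -1.0]
[0.0036, -0.0083, 0.0003] [0.005, -0.003, -1.0]
[0.0043, -0.008, 0.0003] [0.005, -0.003, -1.0]
[0.005, -0.0076, 0.0003] [0.005, -0.003, -1.0]
[0.0056, -0.0071, 0.0003] [0.005, -0.003, -1.0]
[0.0062, -0.0066, 0.0003] [0.005, -0.003, -1.0]
[0.0068, -0.006, 0.0003] [0.005, -0.003, -1.0]
[0.0073, -0.0054, 0.0003] [0.005, -0.003, -1.0]
[0.0077, -0.0047, 0.0003] [0.005, -0.003, -1.0]
[0.0081, -0.004, 0.0003] [0.005, -0.003, -1.0]
[0.0084, -0.0033, 0.0003] [0.005, -0.003, -1.0]
[0.0087, -0.0026, 0.0003] [0.005, -0.003, -1.0]
[0.0089, -0.0018, 0.0003] [0.005, -0.003, -1.0]
[0.009, -0.001, 0.0003] [0.005, -0.003, -1.0]
```

View pics/w11.png

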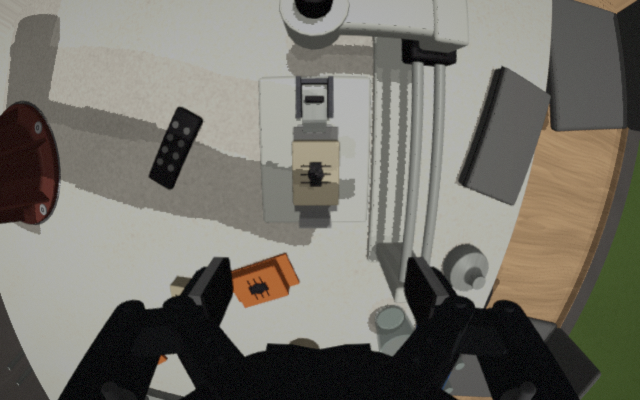

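step_arm:
  series:
    - [0, -0.009, 0, 0, 0, -1, 0]
    - [0.0005, -0.009, 0, 0, 0, -1, 0]
    - [0.0013, -0.009, 0, 0, 0, -1, 0]
    - [0.002, -0.009, 0, 0, 0, -1, 0]
    - [0.003, -0.0085, 0, 0, 0, -1, 0]
    - [0.0036, -0.0083, 0, 0, 0, -1, 0]
    - [0.0043, -0.008, 0, 0, 0, -1, 0]
    - [0.005, -0.0076, 0, 0, 0, -1, 0]

```text
time: 15.83
tool_pos: [0.5762, 0.1338, 0.2987]
tool_rot: [[0.655, 0.755, -0.002], [0.755, -0.655, 0.0], [-0.001, -0.001, -1.0]]
force: [0.0, -0.5, 0.8]
gripper_width: 0.0855
```

step_arm:
  series:
    - [0.0056, -0.007, 0, 0, 0, -1, 0]
    - [0.0062, -0.0066, 0, 0, 0, -1, 0]
    - [0.0068, -0.006, 0, 0, 0, -1, 0]
    - [0.0073, -0.0054, 0, 0, 0, -1, 0]
    - [0.0077, -0.0047, 0, 0, 0, -1, 0]
    - [0.008, -0.004, 0, 0, 0, -1, 0]
    - [0.0084, -0.0033, 0, 0, 0, -1, 0]
    - [0.0087, -0.0026, 0, 0, 0, -1, 0]

```text
time: 16.5
tool_pos: [0.5633, 0.2048, 0.2987]
tool_rot: [[0.016, 1.0, -0.002], [1.0, -0.016, -0.0], [-0.0, -0.002, -1.0]]
force: [-0.6, 0.8, 0.6]
gripper_width: 0.0855
```

step_arm:
  series:
    - [0.009, -0.0018, 0, 0, 0, -1, 0]
    - [0.009, -0.001, 0, 0, 0, -1, 0]
    - [0, 0, 0, 0, 0, 0, 0]
    - [0, 0, 0, 0, 0, 0, 0]
    - [0, 0, 0, 0, 0, 0, 0]

```text
time: 16.92
tool_pos: [0.5605, 0.222, 0.2993]
tool_rot: [[-0.15, 0.989, -0.001], [0.989, 0.15, -0.0], [-0.0, -0.001, -1.0]]
force: [-0.2, -0.3, -0.5]
gripper_width: 0.0855
```

```bash
python3 wb.py w12
python3 - <<'E'
import pickle
from h import *
s,c=pickle.load(open("w12.pkl","rb"));W=wcloud(s,c);Z=W[...,2]
k=W[(Z>.216)&(Z<.235)&(W[...,0]>.5)&(W[...,0]<.65)&(W[...,1]>.15)&(W[...,1]<.3)];print("knob",len(k),cv2.minEnclosingCircle((k[:,:2]*1000).astype(np.float32)),k.mean(0))
from plan import *
plan(.563,.222,.235,98.8,2)
E
```

```text
16.9167 [0.5605 0.222  0.2993] 98.64740100503191 [-0.1823 -0.3042 -0.508 ] 0.0855126957681286
knob 1373 ((563.53466796875, 222.3127899169922), 14.607897758483887) [0.56203357 0.22205221 0.22483286]
rotvec deg [-0.03272299  0.00507229 -0.1451679 ]
[-0.0001, 0.0013, 0.0323] [-0.003, 0.001, -0.015]
[-0.0001, 0.0012, 0.0323] [-0.003, 0.001, -0.015]
```

View pics/w12.png

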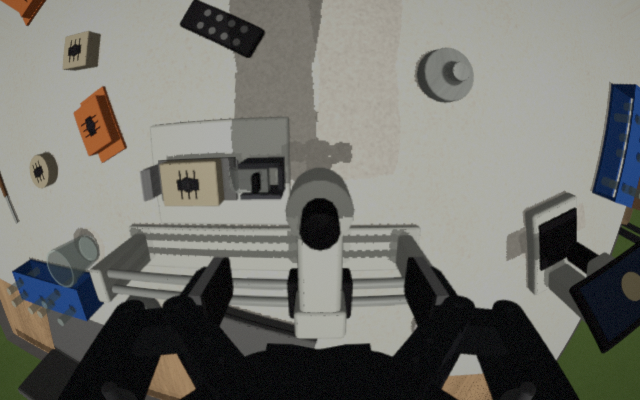

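step_arm:
  series:
    - [0.0002, 0.0027, 0.02, 0, 0, 0, 0]
    - [0, 0, 0.03, 0, 0, 0, 0]
    - [0, 0, 0.02, 0, 0, 0, 0]
    - [0, 0, 0.012, 0, 0, 0, 0]
    - [0, 0, 0, 0, 0, 0, 0]
    - [0, 0, 0, 0, 0, 0, 0.5]
    - [0, 0, 0, 0, 0, 0, 1]
    - [0, 0, 0, 0, 0, 0, 1]

```text
time: 17.63
tool_pos: [0.564, 0.2231, 0.2199]
tool_rot: [[-0.153, 0.988, 0.003], [0.988, 0.153, 0.0], [0.0, 0.003, -1.0]]
force: [0.2, 0.5, 0.2]
gripper_width: 0.0518
```

step_arm:
  series:
    - [0, 0, 0, 0, 0, 0, 1]
    - [0, 0, 0, 0, 0, 0, 1]
    - [0, 0, 0, 0, 0, 0, 1]
    - [0, 0, 0, 0, 0, 0, 1]
    - [0, 0, 0, 0, 0, 0, 1]
    - [0, 0, 0, 0, 0, 0, 1]
    - [0, 0, 0, 0, 0, 0, 1]
    - [0, 0, 0, 0, 0, 0, 1]

```text
time: 18.3
tool_pos: [0.5637, 0.2232, 0.2194]
tool_rot: [[-0.153, 0.988, 0.002], [0.988, 0.153, 0.0], [0.0, 0.002, -1.0]]
force: [-1.3, -0.3, 6.0]
gripper_width: 0.0274
```

```bash
python3 wb.py w13
```

```text
18.3 [0.5637 0.2232 0.2194] 98.80990535701787 [-1.2774 -0.3425  5.9628] 0.027439064339369913
```

View pics/w13.png

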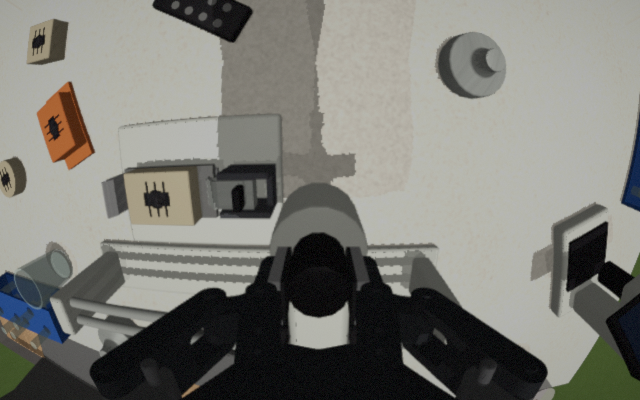

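Run:
```python
import pickle
from h import *
for n in ("w12","w13"):
    s,c=pickle.load(open(n+".pkl","rb"));W=wcloud(s,c);Z=W[...,2]
    im=c["img"].astype(int);cream=(im[...,0]-im[...,2]>12)
    m=(Z>.064)&(Z<.077)&(W[...,0]>.54)&(W[...,0]<.64)&(W[...,1]>-.02)&(W[...,1]<.14)
    m=cv2.morphologyEx(m.astype(np.uint8),cv2.MORPH_OPEN,np.ones((3,3)))
    nl,l,st,_=cv2.connectedComponentsWithStats(m)
    for i in range(1,nl):
        if st[i,4]>80: p=W[l==i];print(n,st[i],cv2.minAreaRect((p[:,:2]*1000).astype(np.float32)),np.median(p[:,2]))
from plan import *
s,c=pickle.load(open("w13.pkl","rb"));print(s["tool_pos"])
```

```text
w12 [ 160  161   61   45 2498] ((589.5726928710938, 62.8526496887207), (55.63595962524414, 78.82148742675781), 8.85761833190918) 0.06980512910773183
w12 [140 169  13  32 275] ((598.2805786132812, 2.202948570251465), (40.679935455322266, 11.236775398254395), 14.50686264038086) 0.0710824888067555
w13 [ 124  170   72   56 3554] ((589.8016357421875, 62.57646179199219), (56.461429595947266, 78.84434509277344), 8.850838661193848) 0.06981207565865058
w13 [217 173  15   8 107] ((558.8500366210938, 132.63307189941406), (6.481431484222412, 14.523567199707031), 10.409332275390625) 0.06558007186345793
w13 [103 180  16  38 397] ((598.5966796875, 2.2722549438476562), (40.22161102294922, 10.276843070983887), 9.580187797546387) 0.07053672770568883
[0.56366819 0.22315295 0.21935129]
```

step_arm:
  series:
    - [-0.006, 0, 0, 0, 0, 0, 1]
    - [-0.012, 0, 0, 0, 0, 0, 1]
    - [-0.0125, 0, 0, 0, 0, 0, 1]
    - [-0.0125, 0, 0, 0, 0, 0, 1]
    - [-0.0125, 0, 0, 0, 0, 0, 1]
    - [-0.0125, 0, 0, 0, 0, 0, 1]
    - [-0.0125, 0, 0, 0, 0, 0, 1]
    - [-0.0125, 0, 0, 0, 0, 0, 1]

```text
time: 19.02
tool_pos: [0.5781, 0.1313, 0.2194]
tool_rot: [[-0.154, 0.988, 0.002], [0.988, 0.154, 0.002], [0.001, 0.003, -1.0]]
force: [0.9, 4.2, 5.3]
gripper_width: 0.0275
```

step_arm:
  series:
    - [-0.0125, 0, 0, 0, 0, 0, 1]
    - [-0.0125, 0, 0, 0, 0, 0, 1]
    - [-0.0125, 0, 0, 0, 0, 0, 1]
    - [-0.0125, 0, 0, 0, 0, 0, 1]
    - [-0.012, 0, 0, 0, 0, 0, 1]
    - [-0.0075, 0, 0, 0, 0, 0, 1]
    - [0, 0, 0, 0, 0, 0, 1]
    - [0, 0, 0, 0, 0, 0, 1]

```text
time: 19.68
tool_pos: [0.589, 0.0615, 0.2194]
tool_rot: [[-0.152, 0.988, 0.003], [0.988, 0.152, -0.001], [-0.001, 0.003, -1.0]]
force: [1.0, -1.9, 5.8]
gripper_width: 0.0275
```

```bash
python3 wb.py w14; python3 -c "
from plan import *
s=arm.read_state();d=np.array([.5897,.0627])-s['tool_pos'][:2];print(d,d@s['tool_rot'][:2,0],d@s['tool_rot'][:2,1])"
```

```text
19.6833 [0.589  0.0615 0.2194] 98.752080788147 [ 1.0108 -1.9287  5.8063] 0.027501578083193572
[0.00073491 0.00099218] 0.0008686024466238751 0.0008775138924865669
```

View pics/w14.png

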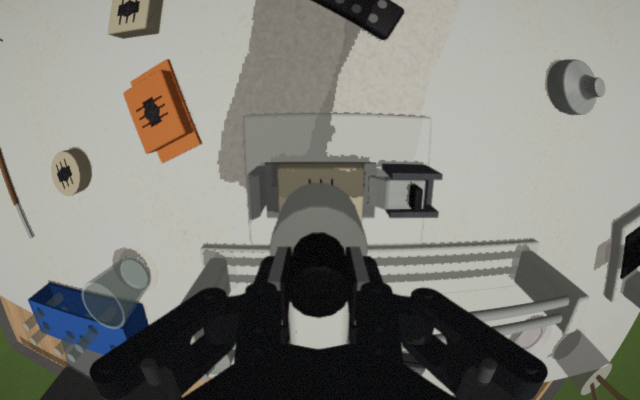

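Within about 1 mm. I'll release, lift clear and check.

step_arm:
  series:
    - [0, 0, 0, 0, 0, 0, 0.6]
    - [0, 0, 0, 0, 0, 0, 0.3]
    - [0, 0, 0, 0, 0, 0, 0]
    - [0, 0, 0, 0, 0, 0, 0]
    - [0, 0, 0, 0, 0, 0, 0]
    - [0, 0, 0, 0, 0, 0, 0]
    - [0, 0, -0.01, 0, 0, 0, 0]
    - [0, 0, -0.02, 0, 0, 0, 0]

```text
time: 20.4
tool_pos: [0.5869, 0.0626, 0.2463]
tool_rot: [[-0.153, 0.988, -0.004], [0.988, 0.153, 0.001], [0.001, -0.004, -1.0]]
force: [0.0, 0.1, -0.2]
gripper_width: 0.0859
```

step_arm:
  series:
    - [0, 0, -0.03, 0, 0, 0, 0]
    - [0, 0, -0.03, 0, 0, 0, 0]
    - [0, 0, -0.02, 0, 0, 0, 0]
    - [0, 0, 0, 0, 0, 0, 0]
    - [0, 0, 0, 0, 0, 0, 0]
    - [0, 0, 0, 0, 0, 0, 0]
    - [0, 0, 0, 0, 0, 0, 0]
    - [0, 0, 0, 0, 0, 0, 0]

```text
time: 21.07
tool_pos: [0.5876, 0.0625, 0.3268]
tool_rot: [[-0.153, 0.988, -0.002], [0.988, 0.153, 0.0], [0.001, -0.002, -1.0]]
force: [-0.4, -0.3, -0.5]
gripper_width: 0.0856
```

```bash
python3 wb.py w15
python3 - <<'E'
import pickle,cv2
from h import *
from workcell import arm
s,c=pickle.load(open("w15.pkl","rb"));W=wcloud(s,c);Z=W[...,2]
k=W[(Z>.216)&(Z<.235)&(np.hypot(W[...,0]-.589,W[...,1]-.063)<.05)];print("knob",len(k),cv2.minEnclosingCircle((k[:,:2]*1000).astype(np.float32)))
m=(Z>.064)&(Z<.077)&(np.hypot(W[...,0]-.589,W[...,1]-.063)<.06)
p=W[m];print("block",cv2.minAreaRect((p[:,:2]*1000).astype(np.float32)),np.median(p[:,2]))
c=arm.camera("side");cv2.imwrite("pics/s15.png",cv2.resize(c["img"][90:260,250:470,::-1],None,fx=3.5,fy=3.5,interpolation=cv2.INTER_CUBIC))
E
```

```text
21.0667 [0.5876 0.0625 0.3268] 98.81233605422625 [-0.3662 -0.333  -0.5387] 0.08562185349450328
knob 1096 ((588.9332275390625, 60.649658203125), 14.526798248291016)
block ((583.9686889648438, 61.62805938720703), (54.0350227355957, 117.14389038085938), 1.3984148502349854) 0.06952489007903365
```

View pics/w15.png

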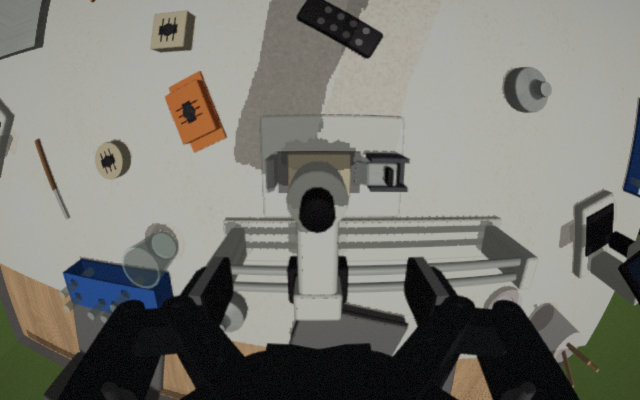

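View pics/s15.png

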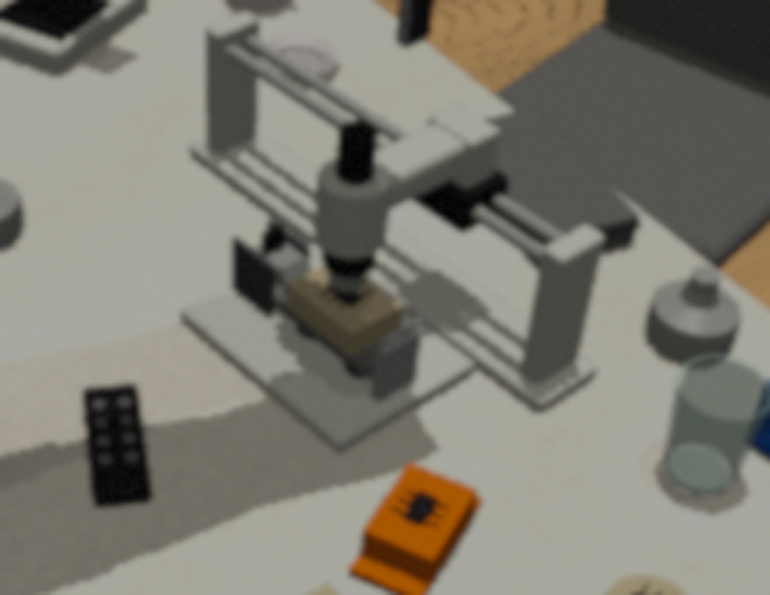

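Knob is at (0.589, 0.061) and the block was at (0.590, 0.063), an offset of about 2 mm. The block top is at 70 mm, so it is still latched, and the arm is clear.

```bash
python3 -c "
from workcell import arm
print(arm.job_done())"
```

```text
the job is handed in; nothing more can be done
None
```

I set the long block on the sprung platform, latched it under the catch, centred the lens head over it, and handed the job in at about 21 s. No verdict came back.

**Block:** I gripped it across its width, set it on the platform lengthwise from end stop to catch, and pressed it down about 27 mm. I held it there for about 4 s after pressing.
**Catch:** its tab was pushed back about 7 mm on the way down. Before I let go it had returned to within 0.1 mm of where it started.
**After release:** the block top stood at about 70 mm, the latched height, both then and in the last picture. The wrist picture taken after I let go shows the catch over the ledge.
**Lens head:** I slid it about 160 mm by its knob and let go. The last picture puts the knob about 2 mm from the block's centre, against a limit of 12 mm. The block's centre came from just before the slide, because the lens head hid the block afterwards and a re-measurement then was unusable.
**Robot:** it ended about 100 mm above the knob, with no force on the tool.
**Other specimens:** I did not touch the square block or the puck. I only looked at them in the pictures and did not re-measure their positions at the end.

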